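Nest an injector case and mark it at the coding station

TASK

Put the hard white injector case down into the matching pocket of the sliding nest, fully home and square, lowering it in rather than dropping it. Then slide the nest along its track until the middle of the code panel on the case is right under the tip of the marking head, and only then press the trigger button all the way down and let it up again. Leave the nest standing there with the case in it, and do not disturb the carton, the tape roll or the jar.

Things in the scene. Friction and masses are not known exactly. Their poses are not given: they have to be found in the camera images.
- case: Loose hard white plastic case, 0.15-0.3 kg, lying flat. Stepped outline from above: wide body 58 mm across (x), y from -65 to +31 mm; narrower nose 36 mm across, y from +31 to +65 mm; 130 mm long, 42 mm high. Origin: centre of the underside, halfway along its length; y points to the nose, z up. Centre of mass at y = -5 mm. A thin grey seam runs round the body.
- case_mark (a point): Middle of the code panel: a grey 24 mm square with a thin black cross, on top of the case's nose; 48 mm along the case's +y from its origin, 42 mm above its underside. Same axes as the case.
- nest_seat (a point): Middle of the pocket floor of the aluminium nest (94 x 158 mm), 34 mm above the table; z up, y along the track towards the head. The case is home when its origin lies here with the same axes (nose to the head). Pocket: the case's outline with 2 mm play all round; walls 14 mm high, the upper 6 mm sloping outwards as a lead-in; 28 mm of a seated case stands proud.
- nest_post (a point): Middle of the top of the black upright round grip post on the nest's end away from the head: 22 mm diameter, 46 mm tall, its top 80 mm above the table; at y = -114 mm in nest_seat axes. Fixed to the nest; take or push it to slide the nest.
- nest (a joint): Position of the nest along its track in m: 0 at the loading end, growing towards the marking head, up to 0.22. It starts between 0 and 0.06, takes about 2 N to slide and stays where it is left. There is no stop at the marking position.
- head_tip (a point): Point of the fixed marking head's slim downward stylus, 88 mm above the table, 12 mm above a seated case, over the track's centre line. Head: white block 36 x 32 mm, 122 to 178 mm above the table, on a slanting arm from a post 105 mm to the far (+x) side and 70 mm farther along +y of the track; 205 mm tall in all. Its place along the track differs each time.
- trigger_top (a point): Middle of the top of the round black trigger button (36 mm diameter, top 22 mm above the table) in its small grey housing fixed to the table on the robot's side of the track; press straight down.
- trigger (a joint): How far the trigger button is pressed, in m: 0 up, 0.006 fully down (about 5 N); a spring lifts it again. Pressed means beyond 0.004.
- carton: Bystander: loose plain paper-white carton 50 x 120 x 45 mm, a plain box without nose; it and the case may lie in either of two places. Origin: centre of its underside, y lengthwise. Leave it alone.
- tape: Bystander: loose roll of brown tape, 100 mm outer diameter, 48 mm high, lying flat. Origin: centre of its underside. Leave it alone.
- bottle: Bystander: loose white jar, 66 mm diameter, 140 mm tall, standing. Origin: centre of its underside. Leave it alone.
There are look-alikes about, which are no part of the job. What is shaped like the case but purple or red is not meant.

How it is judged:
On the way, in this order (a step that is already met when the one before it is completed fails the run):
1. the case is fully home and square in the pocket, nose towards the head, and let go (z of case in the frame of nest_seat between -0.003 and 0.003 m and horizontal distance between case and nest_seat below 0.005 m and angle between the z axis of case and the z axis of nest_seat, either way round below 0.04 rad and angle between the y axis of case and the y axis of nest_seat, either way round below 0.06 rad and y of case_mark in the frame of nest_seat above 0.03 m and contact force between the fingers and case below 0.1 N), for 0.2 s.
2. the code panel stands under the tip, the nest at rest, the case still home (z of case in the frame of nest_seat between -0.003 and 0.003 m and horizontal distance between case and nest_seat below 0.005 m and angle between the z axis of case and the z axis of nest_seat, either way round below 0.04 rad and angle between the y axis of case and the y axis of nest_seat, either way round below 0.06 rad and y of case_mark in the frame of nest_seat above 0.03 m and horizontal distance between case_mark and head_tip below 0.006 m and velocity of joint nest between -0.005 and 0.005 m/s), for 0.2 s.
3. the trigger is pressed down while the panel is under the tip (value of joint trigger above 0.004 m and horizontal distance between case_mark and head_tip below 0.006 m), for 0.05 s.
At the end, for the whole second after the job is handed in: Case underside within 3 mm of the pocket floor, within 5 mm of its middle, tilted under 0.04 rad, turned under 0.06 rad, nose towards the head, let go; middle of the code panel within 6 mm (level) of the tip; nest and case at rest; trigger up again (under 2 mm) (all of step 2 and contact force between the fingers and case below 0.1 N and value of joint trigger below 0.002 m and linear speed of case below 0.01 m/s); the robot touches nothing.
It fails at once if the trigger was pressed with the code panel more than 8 mm off the tip (value of joint trigger above 0.003 m and horizontal distance between case_mark and head_tip above 0.008 m).
It fails at once if the case was let go in the air, its underside over 60 mm above the table (height (world z) of case above 0.06 m and contact force between the fingers and case below 0.01 N).
It fails at once if the carton, tape roll or jar was moved more than 25 mm (distance of any of carton, tape, bottle from where it was at the start of the episode above 0.025 m).
It also fails if it takes over 58 s, if anything falls off the work surface, if the arm or the gripper's body presses on something with over 40 N, if the wrist force passes 120 N, or if a joint passes its speed limit or range.

ROBOT

A 7-joint arm with a two-finger parallel gripper is mounted at the origin on the work surface. World frame = base frame: x ahead of the robot, y to its left, z up, the work surface at z = 0. Lengths are in m, angles in rad, forces in N, time in s.
With the tool pointing down it reaches from about 0.4 to 0.875 m from the base axis. Payload 19.3 kg.
Tool frame: the origin (TCP) lies on the mounting face of the last link; the fingertips stand 173 mm ahead of it and the grasp point (between the pads) lies 155 mm ahead of it (bot.grip_depth is the distance from the TCP to the grasp point, in m); z points along the fingers, y is the direction in which the jaws open and shut (so a half turn about z gives the same grasp; the last joint's range is limited). The gripper opens to 85 mm and grips with 20 to 120 N. Pads are 22 mm wide; open, the fingers measure 114 mm over their backs; the gripper's body (76 mm by 85 mm) begins 54 mm behind the grasp point. The pads swing forward as they close: fully open they stand 13 mm farther back than shut.
Start: joints at [1.066, 0.521, -0.036, 1.599, 0.021, 1.021, -0.113], TCP at [0.263, -0.567, 0.405] pointing down, gripper open.
Joint ranges: [-2.91, 2.91], [-0.3, 2.13], [-1.5, 1.42], [0.17, 2.43], [-1.26, 4.41], [0.16, 1.93], [-2.52, 2.52]. Speed limits (rad/s): [1.89, 1.89, 2.39, 2.39, 3.01, 3.01, 3.01].

INTERFACE

Orientations are given as [roll, pitch, yaw] about the fixed x, y, z axes, in that order (R = Rz(yaw) Ry(pitch) Rx(roll)).
In Python, from workcell import bot, viewer gives the robot as it stands.
- The arm moves only by the tool carry_out, never from a script. Its argument "rows" is one flat list of numbers, 7 for each row, row after row: the shift along the tool's x, y, z in m, then the turn, a rotation vector about the tool's x, y, z in degrees, then the closure, from 0 (fully open) to 1 (shut). In form: [tx, ty, tz, rx, ry, rz, gripper, tx, ty, tz, rx, ry, rz, gripper, ...]. A call has 1 to 8 rows; each row shifts and turns the commanded pose from where the row before left it, along the tool's axes as they then stand; what a row does not reach is not made up. A row lasts 1/8 s, in which the tool goes at most 62.5 mm and 10.7 degrees, less where a joint would pass 70% of its speed; a pose out of reach is approached as far as the arm can. A call with a gripper value outside its range is refused whole. The fingers move at their own pace and stop on an object; "squeeze" is the grip in N (left out, the last holds). Time passes only in rows, so rows that do not move let the fingers close. It gives the time, the measured TCP pose, the force and the opening at its end, in the units of the state.
- bot.observe(): the state, without advancing time (a new reading comes with each control period).
- viewer.grab_frame(name): name is "side" or "top" or "wrist"; returns the picture (400x640x3 uint8, red, green, blue); there is no depth.
- viewer.camera_info(name): a dict with "intrinsics" (3x3 intrinsics, pixels), "camera_from_world" (4x4, takes a point from world to camera coordinates). Camera axes: x right, y up, looking along -z (the intrinsics and any distortion apply to the point x, -y, -z); pixel columns grow to the right and rows downward; lengths in m; the calibration is good to about 2 mm. A picture is of the moment at which its call begins: read the wrist's pose just before it. camera_info takes no time and is no camera call; for the wrist camera it gives the pose at the moment of the call.
- bot.job_done(): hands the job in, once; it reports no verdict.
The state is a dict: "clock": time; "qpos": joint angles; "qd": joint speeds; "joint_efforts": joint torques, N m; "position": TCP position; "tool_rot": TCP orientation; "force": force on the tool from outside, world axes, zero at the start; "moment": the same for the moment, N m; "grip_width": finger opening in m.
Only numpy, scipy, OpenCV 4.12 (cv2) and the standard library are available. Lean on these libraries where they do the work, as an engineer would, in place of code of your own. Each camera call takes 0.05 s, during which the arm holds its last target.

## Working session

There is one attempt and no reset: what is moved stays moved. The work goes in short steps, Python scripts to look and compute and a tool call to move; the robot and the scene stay as the last step left them, time stands still between calls to the robot, and variables do not carry over. Pictures are saved under pics/ and viewed, and the job is handed in when it is done.

Besides the shell and the picture viewer there is one more tool, called as a command line: name --argument value ..., lists and objects as JSON in quotes. carry_out: Moves the arm, as the interface text tells. Its arguments: {"type":"object","properties":{"rows":{"type":"array","items":{"type":"number"}},"squeeze":{"type":"number"}},"required":["rows"]}

```bash
ls; mkdir -p pics
python3 - <<'E'
from workcell import bot, viewer
import cv2
s=bot.observe(); print(s['clock'],s['position'],s['tool_rot'],s['grip_width'],bot.grip_depth)
for n in ['side','top','wrist']:
    i=viewer.camera_info(n); print(n,i)
    cv2.imwrite(f'pics/{n}0.png',viewer.grab_frame(n)[:,:,::-1])
E
```

```text
pics
0.0 [ 0.26320369 -0.56673364  0.40413432] [-3.14049346e+00  7.33737729e-05  4.34778474e-01] 0.08508736888619749 0.1547
side {'intrinsics': array([[389.82870229,   0.        , 317.07682636],
       [  0.        , 389.82870229, 199.55576237],
       [  0.        ,   0.        ,   1.        ]]), 'camera_from_world': array([[-0.72959599, -0.68354124,  0.02147263,  0.28918431],
       [ 0.47939244, -0.48879552,  0.7288771 , -0.36204387],
       [-0.48772183,  0.54207962,  0.68430775, -1.04192627],
       [ 0.        ,  0.        ,  0.        ,  1.        ]])}
top {'intrinsics': array([[387.31679806,   0.        , 312.47366154],
       [  0.        , 387.31679806, 198.46749615],
       [  0.        ,   0.        ,   1.        ]]), 'camera_from_world': array([[-0.01486617, -0.99984886, -0.00901396, -0.09017641],
       [ 0.98725802, -0.01610619,  0.15831046, -0.51474213],
       [-0.15843171, -0.00654564,  0.98734824, -1.40424543],
       [ 0.        ,  0.        ,  0.        ,  1.        ]])}
wrist {'intrinsics': array([[311.96412161,   0.        , 318.42403876],
       [  0.        , 311.96412161, 201.49530046],
       [  0.        ,   0.        ,   1.        ]]), 'camera_from_world': array([[ 4.22330904e-01, -9.06441656e-01,  3.61381521e-04,
        -6.27366771e-01],
       [ 8.65066234e-01,  4.02934053e-01, -2.98838684e-01,
         3.99566338e-02],
       [ 2.70734219e-01,  1.26521431e-01,  9.54303573e-01,
        -3.78742544e-01],
       [ 0.00000000e+00,  0.00000000e+00,  0.00000000e+00,
         1.00000000e+00]])}
```

View pics/side0.png

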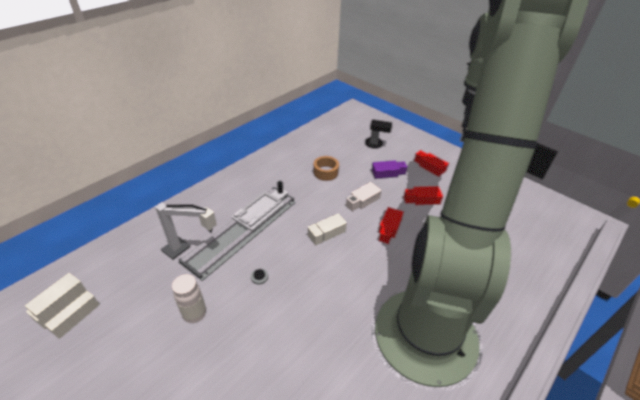

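View pics/top0.png

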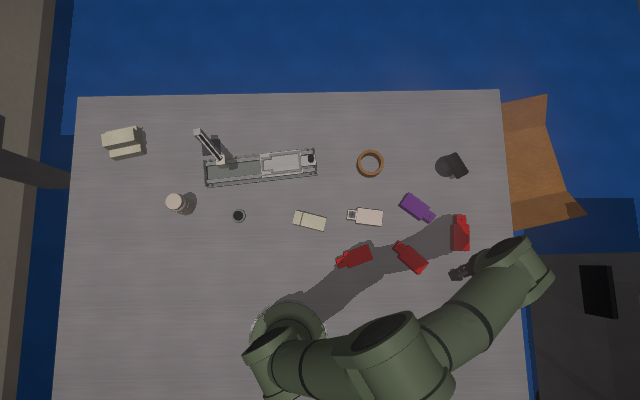

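View pics/wrist0.png

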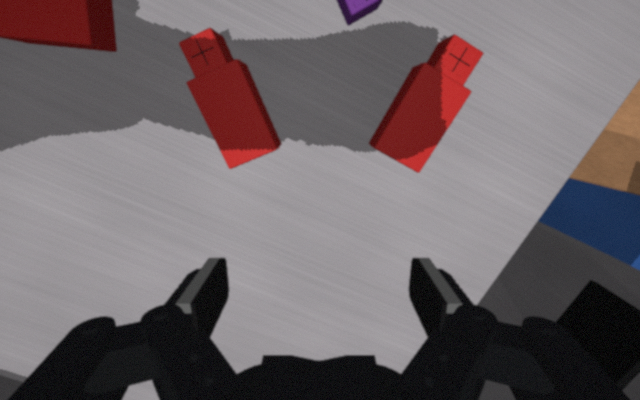

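The white candidates in the top view are (365,216), which shows a nose and panel at (351,214), and (310,220), which looks like a plain box and so the carton. The look-alikes are purple (417,207) and red (355,257), (410,257), (460,232). There is also a pair of cream blocks at (122,142). Next is a close crop of both white ones.

```bash
cat > h.py <<'E'
import numpy as np, cv2
from workcell import bot, viewer
def crop(src,x0,y0,x1,y1,k,out):
    im=cv2.imread(src)[y0:y1,x0:x1]; cv2.imwrite(out,cv2.resize(im,None,fx=k,fy=k,interpolation=cv2.INTER_CUBIC))
def ray(info,uv):
    K=info['intrinsics'];T=np.array(info['camera_from_world'])
    d=np.array([(uv[0]-K[0,2])/K[0,0],-(uv[1]-K[1,2])/K[1,1],-1.]);R=T[:3,:3]
    return -R.T@T[:3,3], R.T@d
def onz(info,uv,z):
    c,d=ray(info,uv); return c+d*(z-c[2])/d[2]
def tri(obs):
    A=np.zeros((3,3));b=np.zeros(3);L=[]
    for i,uv in obs:
        c,d=ray(i,uv);d=d/np.linalg.norm(d);P=np.eye(3)-np.outer(d,d);A+=P;b+=P@c;L.append((c,P))
    p=np.linalg.solve(A,b); return p,[np.linalg.norm(P@(p-c)) for c,P in L]
def proj(info,p):
    K=info['intrinsics'];T=np.array(info['camera_from_world']);q=T[:3,:3]@np.array(p)+T[:3,3]
    return np.array([K[0,2]+K[0,0]*q[0]/-q[2],K[1,2]-K[1,1]*q[1]/-q[2]])
E
python3 - <<'E'
from h import *
crop('pics/top0.png',160,110,400,250,3.3,'pics/t0c.png')
crop('pics/side0.png',140,120,400,320,3,'pics/s0c.png')
E
```

```text
(no output)
```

View pics/t0c.png

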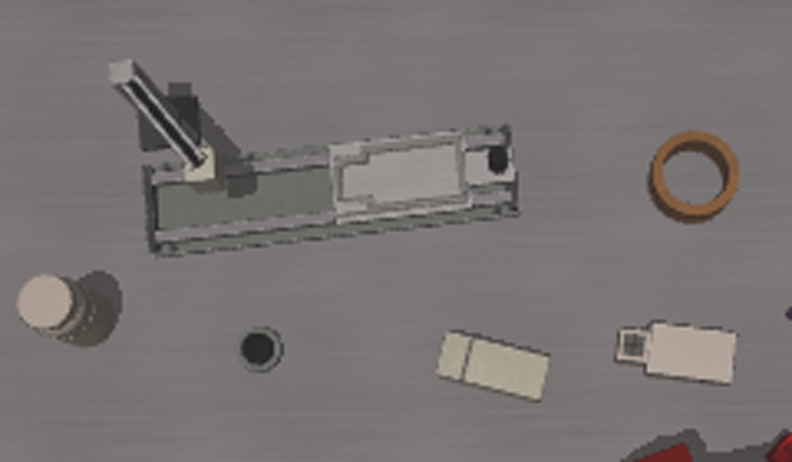

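View pics/s0c.png

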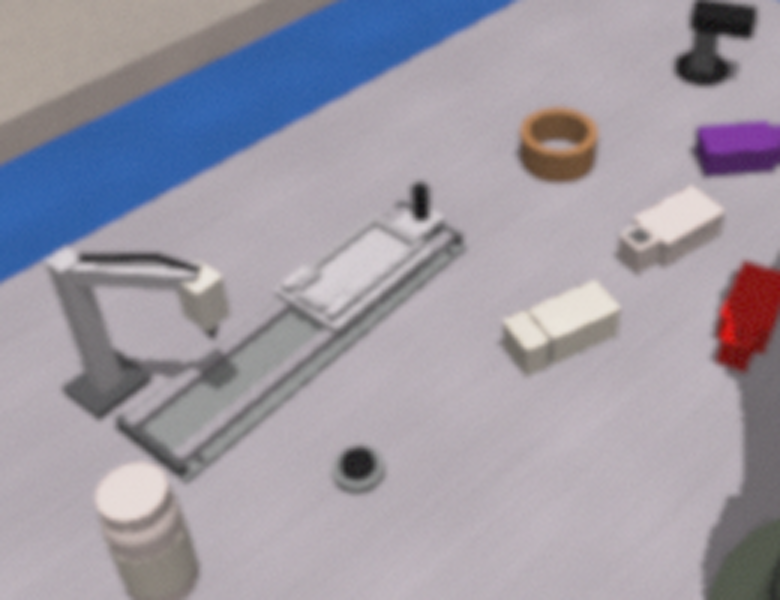

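Run:
```python
from h import *
T=viewer.camera_info('top');S=viewer.camera_info('side')
t=lambda u,v:(160+u/3.3-.35,110+v/3.3-.35)
s=lambda u,v:(140+u/3-.33,120+v/3-.33)
def show(n,a,b):
    p,e=tri([(T,t(*a)),(S,s(*b))]); print(n,p.round(4),np.round(e,4))
show('mark',(633,345),(639,236))
show('case corner nose-side top far',(652,322),(636,222)) if 0 else None
show('post',(498,152),(421,186))
show('button',(259,348),(359,460))
show('pocket-end nose wall',(341,178),(0,0)) if 0 else None
show('carton c',(493,366),(560,318)) 
show('nest corner far-head',(331,147),(277,292))
show('nest corner near-head',(337,221),(335,327))
# on plane
for n,a,z in [('mark',(633,345),.042),('body far nose',(652,322),.042),('body far tail',(737,332),.042),('body near tail',(732,383),.042),('body near nose',(647,374),.042),
 ('nose far',(618,328),.042),('nose near',(615,361),.042),('post',(498,150),.08),('post b',(498,172),.036),('track h f',(148,168),.02),('track h n',(155,254),.02),('track l f',(508,128),.02),('track l n',(517,214),.02),
 ('pocket nf',(341,163),.048),('pocket nn',(341,199),.048),('pocket tf',(463,143),.048),('pocket tn',(468,194),.048),('nest hf',(331,147),.048),('nest hn',(337,221),.048),('btn',(259,348),.022),('jar',(45,300),.14),('tape',(694,177),.048)]:
    print(n,onz(T,t(*a),z).round(4))
```

```text
mark [ 0.4521 -0.2411  0.0434] [0.0006 0.0006]
post [ 0.6658 -0.0943  0.0816] [0.0009 0.0009]
button [0.4583 0.1832 0.0201] [0.0007 0.0007]
carton c [ 0.4322 -0.0834  0.0393] [0.0015 0.0015]
nest corner far-head [0.6909 0.1013 0.0299] [0.001 0.001]
nest corner near-head [0.6015 0.0928 0.0339] [0.0004 0.0004]
mark [ 0.4518 -0.2416  0.042 ]
body far nose [ 0.4774 -0.2637  0.042 ]
body far tail [ 0.4646 -0.3586  0.042 ]
body near tail [ 0.4074 -0.3505  0.042 ]
body near nose [ 0.419  -0.2562  0.042 ]
nose far [ 0.4713 -0.2253  0.042 ]
nose near [ 0.4341 -0.2209  0.042 ]
post [ 0.6693 -0.0938  0.08  ]
post b [ 0.6554 -0.093   0.036 ]
track h f [0.6713 0.3159 0.02  ]
track h n [0.5689 0.3048 0.02  ]
track l f [ 0.7123 -0.1053  0.02  ]
track l n [ 0.6091 -0.1141  0.02  ]
pocket nf [0.6659 0.0864 0.048 ]
pocket nn [0.6237 0.0862 0.048 ]
pocket tf [ 0.6871 -0.0535  0.048 ]
pocket tn [ 0.6271 -0.0586  0.048 ]
nest hf [0.685 0.098 0.048]
nest hn [0.5981 0.0906 0.048 ]
btn [0.4575 0.1823 0.022 ]
jar [0.4979 0.3854 0.14  ]
tape [ 0.6425 -0.3164  0.048 ]
```

```bash
cat >> h.py <<'E'
from scipy.spatial.transform import Rotation as Ro
def plan(pos,yaw,n,g,start=None):
    """rows in tool axes to go to pos (world TCP), tool down with given yaw, in n rows"""
    if start is None:
        s=bot.observe(); p=np.array(s['position']);R=Ro.from_euler('xyz',s['tool_rot'])
    else: p,R=np.array(start[0]),Ro.from_euler('xyz',[np.pi,0,start[1]])
    Rt=Ro.from_euler('xyz',[np.pi,0,yaw]); rows=[];dp=(np.array(pos)-p)/n
    rv=(R.inv()*Rt).as_rotvec()/n; 
    for k in range(n):
        sh=np.round(R.inv().apply(np.array(pos)-p)/(n-k),4); rows+=[list(sh)+list(np.round(np.degrees(rv),2))+[g]]
        p=p+R.apply(sh); R=R*Ro.from_rotvec(np.radians(np.round(np.degrees(rv),2)))
    for r in rows: print([float(x)+0 for x in r])
    print('end',p.round(4),R.as_euler('xyz').round(4))
def st():
    s=bot.observe(); print(s['clock'],np.round(s['position'],4),np.round(s['tool_rot'],4),'F',np.round(s['force'],2),'w',round(s['grip_width'],4))
E
python3 - <<'E'
from h import *
T=viewer.camera_info('top');S=viewer.camera_info('side')
t=lambda u,v:(160+u/3.3-.35,110+v/3.3-.35)
s=lambda u,v:(140+u/3-.33,120+v/3-.33)
print('tip',onz(S,s(212,337),.088), 'block top', onz(T,t(201,163),.178))
W=viewer.camera_info('wrist'); 
st_=bot.observe();R=Ro.from_euler('xyz',st_['tool_rot']);p=st_['position']
c,_=ray(W,(0,0));print('cam in tool',R.inv().apply(c-p).round(4))
for uv in [(222,260),(414,260)]:
    c,d=ray(W,uv);d=R.inv().apply(d);c=R.inv().apply(c-p);
    k=(np.sign(d[1])*.0425-c[1])/d[1];print((c+k*d).round(4))
plan([.446,-.289,.32],1.446,8,0)
E
```

```text
tip [0.63766067 0.21611308 0.088     ] block top [0.63349294 0.21452101 0.178     ]
cam in tool [0.0759 0.0023 0.0306]
[ 0.0061 -0.0425  0.1617]
[0.0136 0.0425 0.1476]
[0.0354, -0.0219, 0.0106, -0.01, 0.0, -7.24, 0.0]
[0.0378, -0.0172, 0.0105, -0.01, 0.0, -7.24, 0.0]
[0.0397, -0.0123, 0.0105, -0.01, 0.0, -7.24, 0.0]
[0.0409, -0.0072, 0.0106, -0.01, 0.0, -7.24, 0.0]
[0.0415, -0.002, 0.0105, -0.01, 0.0, -7.24, 0.0]
[0.0414, 0.0032, 0.0106, -0.01, 0.0, -7.24, 0.0]
[0.0407, 0.0084, 0.0105, -0.01, 0.0, -7.24, 0.0]
[0.0394, 0.0135, 0.0106, -0.01, 0.0, -7.24, 0.0]
end [ 0.446 -0.289  0.32 ] [ 3.1410e+00 -1.0000e-04  1.4456e+00]
```

carry_out --rows '[0.0354,-0.0219,0.0106,0,0,-7.24,0,0.0378,-0.0172,0.0105,0,0,-7.24,0,0.0397,-0.0123,0.0105,0,0,-7.24,0,0.0409,-0.0072,0.0106,0,0,-7.24,0,0.0415,-0.002,0.0105,0,0,-7.24,0,0.0414,0.0032,0.0106,0,0,-7.24,0,0.0407,0.0084,0.0105,0,0,-7.24,0,0.0394,0.0135,0.0106,0,0,-7.24,0]'

```text
clock: 1.15
position: [0.4466, -0.288, 0.3199]
tool_rot: [-3.142, -0.0, 1.45]
force: [0.4, -0.3, -0.1]
grip_width: 0.0855
```

Run:
```python
from h import *
st(); i=viewer.camera_info('wrist'); im=viewer.grab_frame('wrist');st()
np.savez('w1.npz',**i); cv2.imwrite('pics/w1.png',im[:,:,::-1])
```

```text
1.15 [ 0.4466 -0.288   0.3199] [-3.1416 -0.      1.4496] F [ 0.36 -0.27 -0.15] w 0.0855
1.2 [ 0.4493 -0.2831  0.3189] [ 3.1413e+00 -3.1000e-03  1.4618e+00] F [ 4.36  8.04 -2.06] w 0.0854
```

View pics/w1.png

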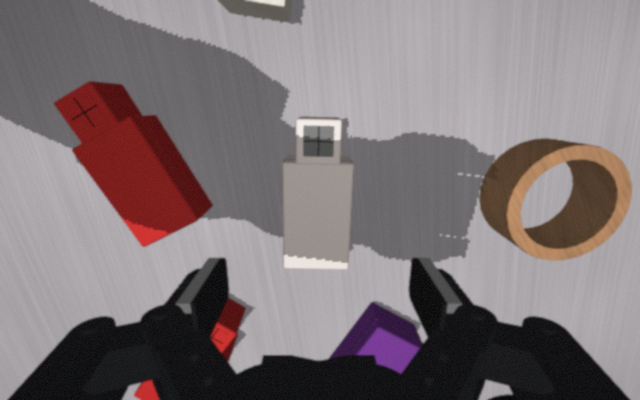

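The wrist view shows the white case with its nose and crossed panel. The panel cross is at (318,141), the body runs from x=283 to 352, and the tail is at y≈268. I'll measure it in an enlarged crop.

Run:
```python
from h import *
crop('pics/w1.png',260,100,380,280,3.3,'pics/w1c.png')
```

```text
(no output)
```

View pics/w1c.png

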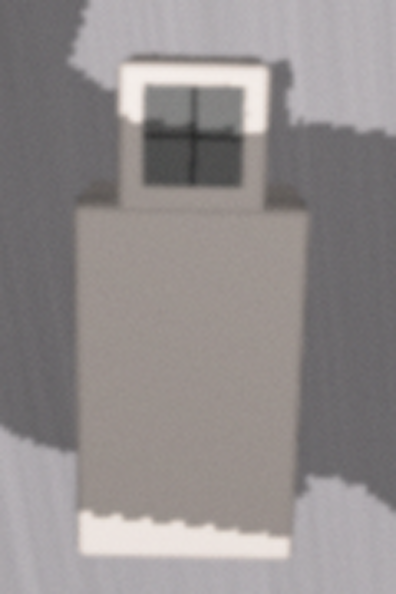

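Run:
```python
from h import *
from scipy.optimize import least_squares
W=np.load('w1.npz');T=viewer.camera_info('top')
w=lambda u,v:(260+u/3.3-.35,100+v/3.3-.35)
t=lambda u,v:(160+u/3.3-.35,110+v/3.3-.35)
S=viewer.camera_info('side');s=lambda u,v:(140+u/3-.33,120+v/3-.33)
print('tri mark',tri([(W,w(193,135)),(T,t(633,345)),(S,s(639,236))]))
print(tri([(W,w(193,135)),(S,s(639,236))]))
pts={(-29,31):(77,209),(29,31):(308,213),(-29,-65):(79,555),(29,-65):(290,556),(-18,65):(120,63),(18,65):(269,66),(0,48):(193,135)}
def f(x):
    c,sn=np.cos(x[2]),np.sin(x[2]);r=[]
    for (a,b),uv in pts.items():
        a,b=a/1e3,b/1e3; r+=list(proj(W,[x[0]+c*a-sn*b,x[1]+sn*a+c*b,x[3]])-w(*uv))
    return r
o=least_squares(f,[.446,-.289,-.125,.042]);print(o.x.round(4),np.round(o.fun,1)); st()
```

```text
tri mark (array([ 0.45256065, -0.24158277,  0.04268123]), [np.float64(0.0005076068066954338), np.float64(0.0008606704739398376), np.float64(0.0004956037102444216)])
(array([ 0.45309939, -0.24180453,  0.04240278]), [np.float64(0.00016954856726264153), np.float64(0.0001695485672627137)])
[ 0.4462 -0.2908 -0.1398  0.038 ] [-0.9 -0.9  0.5 -0.7  0.1 -0.5  0.2  0.3 -0.5  0.4  0.5  0.4  0.1  1. ]
1.2 [ 0.4493 -0.2831  0.3189] [ 3.1413e+00 -3.1000e-03  1.4618e+00] F [ 4.36  8.04 -2.06] w 0.0854
```

carry_out --rows '[0,0,0,0,0,0,0,0,0,0,0,0,0,0]'

```text
clock: 1.45
position: [0.4456, -0.2899, 0.3204]
tool_rot: [-3.141, 0.0, 1.444]
force: [-0.5, -0.7, -0.5]
grip_width: 0.0856
```

Run:
```python
from h import *
st(); plan([.4457,-.2932,.184],1.434,5,0)
```

```text
1.45 [ 0.4456 -0.2899  0.3204] [-3.1414e+00  5.0000e-04  1.4436e+00] F [-0.47 -0.66 -0.51] w 0.0856
[-0.0006, 0.0001, 0.0273, 0.0, 0.01, 0.11, 0.0]
[-0.0007, 0.0001, 0.0273, 0.0, 0.01, 0.11, 0.0]
[-0.0006, 0.0001, 0.0273, 0.0, 0.01, 0.11, 0.0]
[-0.0007, 0.0001, 0.0272, 0.0, 0.01, 0.11, 0.0]
[-0.0006, 0.0002, 0.0273, 0.0, 0.01, 0.11, 0.0]
end [ 0.4457 -0.2932  0.184 ] [-3.1414e+00 -4.0000e-04  1.4340e+00]
```

carry_out --rows '[-0.0006,0.0001,0.03,0,0,0.11,0,-0.0007,0.0001,0.03,0,0,0.11,0,-0.0006,0.0001,0.03,0,0,0.11,0,-0.0007,0.0001,0.028,0,0,0.11,0,-0.0006,0.0002,0.0184,0,0,0.11,0,0,0,0,0,0,0,0]'

```text
clock: 2.2
position: [0.4458, -0.2927, 0.1832]
tool_rot: [-3.14, -0.0, 1.435]
force: [-0.9, -0.7, 0.1]
grip_width: 0.0856
```

Run:
```python
from h import *
st(); i=viewer.camera_info('wrist'); im=viewer.grab_frame('wrist');cv2.imwrite('pics/w2.png',im[:,:,::-1])
```

```text
2.2 [ 0.4458 -0.2927  0.1832] [-3.1400e+00 -3.0000e-04  1.4351e+00] F [-0.86 -0.74  0.13] w 0.0856
```

View pics/w2.png

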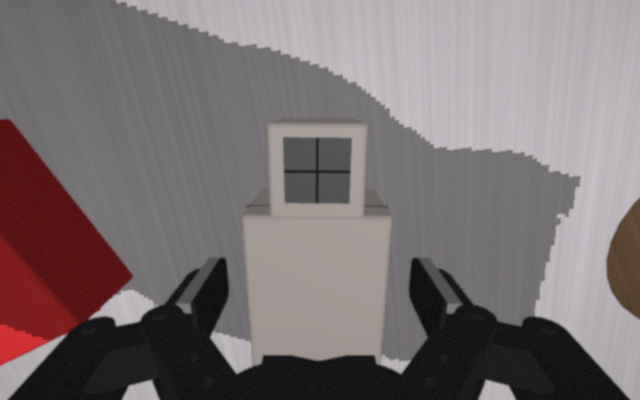

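The white case is centred between the open fingers (body from x=246 to 390, panel at (317,171)). I'll close on it.

carry_out --rows '[0,0,0,0,0,0,1,0,0,0,0,0,0,1,0,0,0,0,0,0,1,0,0,0,0,0,0,1,0,0,0,0,0,0,1]' --squeeze 40

```text
clock: 2.88
position: [0.4465, -0.2926, 0.1849]
tool_rot: [3.14, 0.001, 1.436]
force: [-1.0, -0.3, 8.0]
grip_width: 0.0574
```

Run:
```python
from h import *
st(); i=viewer.camera_info('wrist'); im=viewer.grab_frame('wrist');np.savez('w3.npz',**i);cv2.imwrite('pics/w3.png',im[:,:,::-1])
st(); plan([.52,-.15,.36],1.56,6,1)
```

```text
2.875 [ 0.4465 -0.2926  0.1849] [3.1404e+00 7.0000e-04 1.4358e+00] F [-0.98 -0.3   8.05] w 0.0574
2.925 [ 0.4465 -0.2926  0.185 ] [3.1403e+00 8.0000e-04 1.4358e+00] F [-2.28 -0.52  9.05] w 0.0574
[0.0252, 0.009, -0.0292, 0.01, 0.01, -1.19, 1.0]
[0.025, 0.0095, -0.0292, 0.01, 0.01, -1.19, 1.0]
[0.0248, 0.01, -0.0292, 0.01, 0.01, -1.19, 1.0]
[0.0246, 0.0105, -0.0292, 0.01, 0.01, -1.19, 1.0]
[0.0243, 0.011, -0.0291, 0.01, 0.01, -1.19, 1.0]
[0.0241, 0.0115, -0.0291, 0.01, 0.01, -1.19, 1.0]
end [ 0.52 -0.15  0.36] [ 3.1414e+00 -2.0000e-04  1.5604e+00]
```

View pics/w3.png

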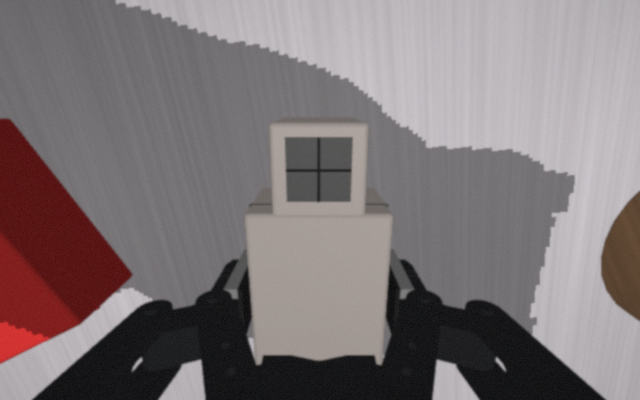

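Run:
```python
from h import *
W=np.load('w3.npz')
s=bot.observe();R=Ro.from_euler('xyz',s['tool_rot'])
m=onz(W,(318.6,169.8),.042); print(m, R.inv().apply(m-s['position']).round(4))
for uv in [(247,213),(391,213),(271,124),(367,124)]:
    m=onz(W,uv,.042); print(m.round(4), R.inv().apply(m-s['position']).round(4))
plan([.52,-.13,.36],1.667,6,1,start=([.4465,-.2926,.235],1.436))
```

```text
[ 0.45439051 -0.24225996  0.042     ] [0.051  0.0009 0.1429]
[ 0.4251 -0.2552  0.042 ] [ 0.0343 -0.0264  0.1429]
[ 0.4796 -0.2626  0.042 ] [0.0343 0.0286 0.143 ]
[ 0.4401 -0.2239  0.042 ] [ 0.0673 -0.0158  0.1429]
[ 0.4734 -0.2284  0.042 ] [0.0673 0.0178 0.1429]
[0.0285, 0.0085, -0.0208, 0.0, 0.0, -2.21, 1.0]
[0.0282, 0.0096, -0.0208, 0.0, 0.0, -2.21, 1.0]
[0.0277, 0.0107, -0.0209, 0.0, 0.0, -2.21, 1.0]
[0.0273, 0.0117, -0.0208, 0.0, 0.0, -2.21, 1.0]
[0.0269, 0.0128, -0.0209, 0.0, 0.0, -2.21, 1.0]
[0.0263, 0.0138, -0.0208, 0.0, 0.0, -2.21, 1.0]
end [ 0.52 -0.13  0.36] [3.1416 0.     1.6674]
```

carry_out --rows '[0,0,-0.02,0,0,0,1,0,0,-0.03,0,0,0,1,0.0285,0.0085,-0.0208,0,0,-2.21,1,0.0282,0.0096,-0.0208,0,0,-2.21,1,0.0277,0.0107,-0.0209,0,0,-2.21,1,0.0273,0.0117,-0.0208,0,0,-2.21,1,0.0269,0.0128,-0.0209,0,0,-2.21,1,0.0263,0.0138,-0.0208,0,0,-2.21,1]'

```text
clock: 3.92
position: [0.5199, -0.1289, 0.3602]
tool_rot: [3.141, 0.0, 1.669]
force: [0.0, -1.1, -0.8]
grip_width: 0.0572
```

carry_out --rows '[0,0,0,0,0,0,1,0,0,0,0,0,0,1,0,0,0,0,0,0,1]'

```text
clock: 4.3
position: [0.5193, -0.1306, 0.3585]
tool_rot: [-3.141, 0.0, 1.666]
force: [0.1, 1.3, -2.2]
grip_width: 0.0572
```

Run:
```python
from h import *
st(); i=viewer.camera_info('wrist'); im=viewer.grab_frame('wrist');np.savez('w4.npz',**i);cv2.imwrite('pics/w4.png',im[:,:,::-1])
st()
```

```text
4.3 [ 0.5193 -0.1306  0.3585] [-3.1407e+00  1.0000e-04  1.6660e+00] F [ 0.13  1.28 -2.2 ] w 0.0572
4.35 [ 0.5194 -0.1305  0.3585] [-3.1407  0.      1.6662] F [ 0.15 -0.33 -1.81] w 0.0574
```

View pics/w4.png

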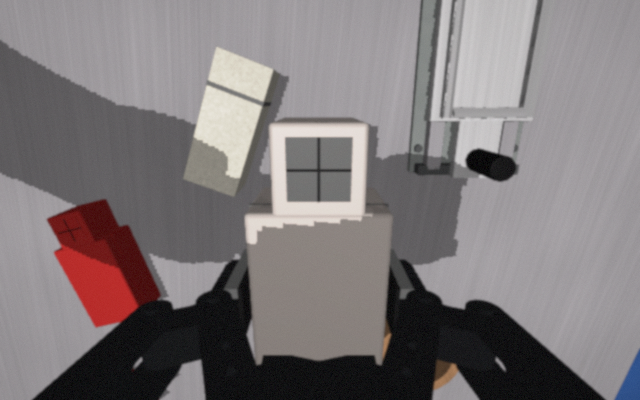

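The case sits in the grip as before. The post is at (491,164), and the nest is only partly in view at upper right. I'll move forward for the second view.

carry_out --rows '[0.045,0.002,-0.005,0,0,0,1,0.045,0.002,-0.005,0,0,0,1,0.04,0.002,0,0,0,0,1,0,0,0,0,0,0,1,0,0,0,0,0,0,1,0,0,0,0,0,0,1]'

```text
clock: 5.1
position: [0.5132, -0.001, 0.3687]
tool_rot: [-3.141, 0.0, 1.666]
force: [-0.1, -0.4, -1.9]
grip_width: 0.0571
```

Run:
```python
from h import *
st(); i=viewer.camera_info('wrist'); im=viewer.grab_frame('wrist');np.savez('w5.npz',**i);cv2.imwrite('pics/w5.png',im[:,:,::-1])
st()
```

```text
5.1 [ 0.5132 -0.001   0.3687] [-3.1412e+00  3.0000e-04  1.6657e+00] F [-0.12 -0.38 -1.94] w 0.0571
5.15 [ 0.5132 -0.0009  0.3687] [-3.1412e+00  2.0000e-04  1.6658e+00] F [-0.32  0.15 -1.88] w 0.0574
```

View pics/w5.png

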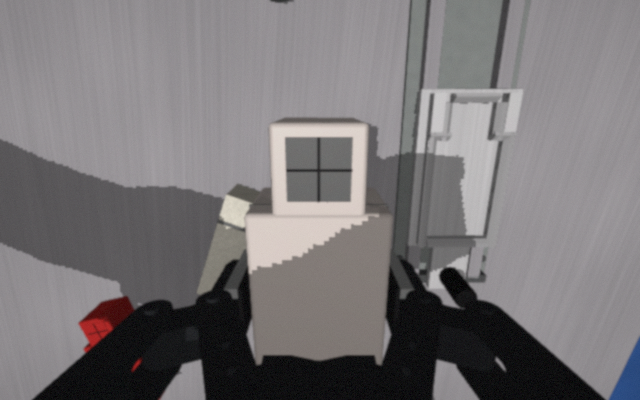

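The nest is now fully in view, with pocket corners around (433,100) to (488,238) and the post top at (450,273). I'll enlarge both views.

Run:
```python
from h import *
crop('pics/w5.png',395,70,545,310,2.5,'pics/w5c.png')
crop('pics/w5.png',405,80,535,150,6,'pics/w5d.png')
crop('pics/w5.png',405,220,535,310,6,'pics/w5e.png')
```

```text
(no output)
```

View pics/w5d.png

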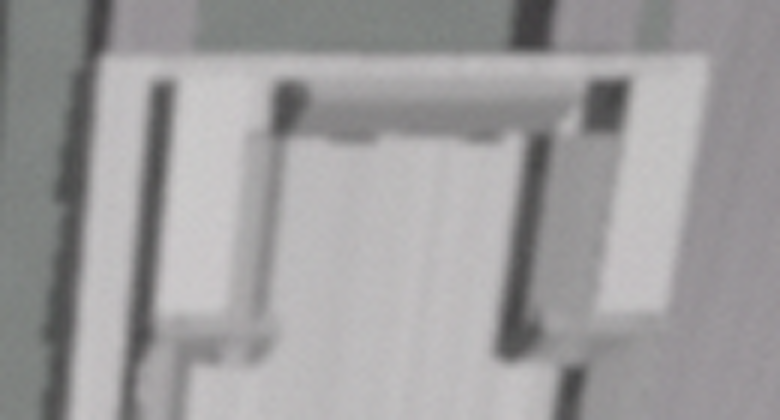

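View pics/w5e.png

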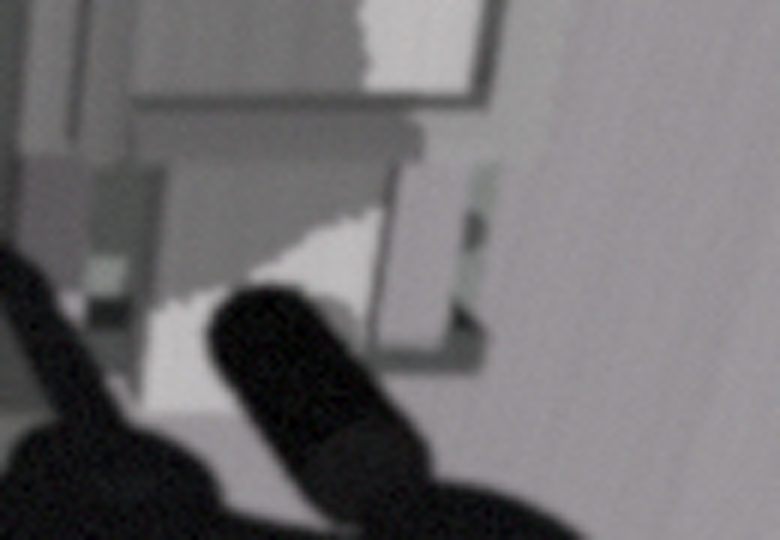

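Run:
```python
from h import *
crop('pics/top0.png',250,140,330,185,8,'pics/t0d.png')
crop('pics/side0.png',220,175,310,250,8,'pics/s0d.png')
```

```text
(no output)
```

View pics/t0d.png

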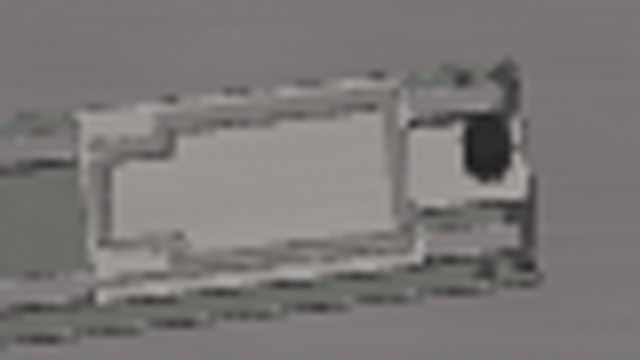

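View pics/s0d.png

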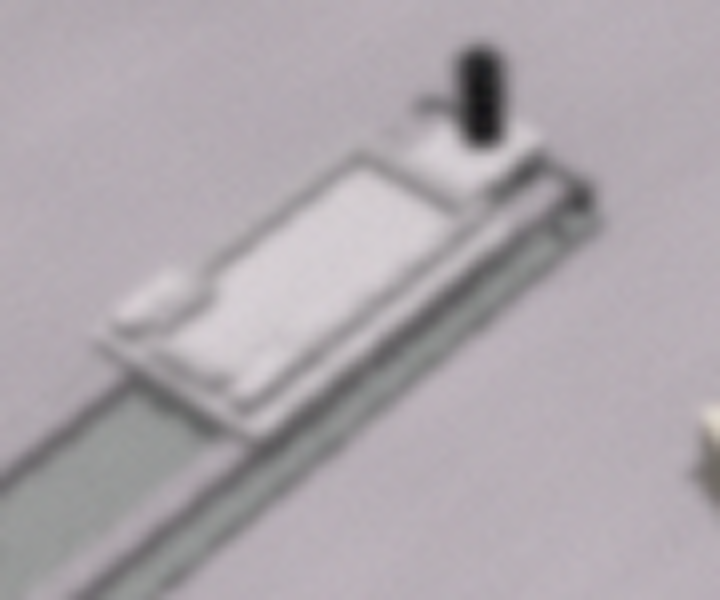

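```bash
cat > fit.py <<'E'
from h import *
from scipy.optimize import least_squares
W=np.load('w5.npz');T=viewer.camera_info('top');S=viewer.camera_info('side')
d=lambda u,v:(W,(405+u/6-.42,80+v/6-.42),'w')
e=lambda u,v:(W,(405+u/6-.42,220+v/6-.42),'w')
t=lambda u,v:(T,(250+u/8-.44,140+v/8-.44),'t')
s=lambda u,v:(S,(220+u/8-.44,175+v/8-.44),'s')
obs=[((-47,79,48),d(100,55)),((47,79,48),d(710,55)),((-20,67,34),d(268,137)),((20,67,34),d(522,133)),((31,-67,34),e(485,98)),((0,-114,80),e(365,470)),
((47,79,48),t(77,112)),((-47,79,48),t(97,303)),((47,-79,48),t(398,75)),((-47,-79,48),t(418,262)),((0,-114,80),t(487,138)),
((-47,79,48),s(250,440)),((47,79,48),s(95,335)),((0,-114,80),s(480,58))]
def mk(sel,free):
    def f(x):
        c,sn=np.cos(x[2]),np.sin(x[2]);r=[]
        for (a,b,z),(i,uv,n) in obs:
            if n not in sel: continue
            a,b,z=a/1e3,b/1e3,z/1e3+(x[3] if free else 0); r+=list(proj(i,[x[0]+c*a-sn*b,x[1]+sn*a+c*b,z])-np.array(uv))
        return r
    return f
for sel in ['w','t','s','wt','wts']:
  for free in ([0,1] if len(sel)>1 else [0]):
    o=least_squares(mk(sel,free),[.65,.019,.096]+[0]*free);print(sel,o.x.round(4));print(np.round(o.fun.reshape(-1,2),1).tolist())
for o in [obs[0],obs[1],obs[5]]:
    j=[q for q in obs if q[0]==o[0]]
    p,er=tri([(q[1][0],q[1][1]) for q in j]);print(o[0],p.round(4),np.round(er,4))
E
python3 fit.py
```

```text
w [0.6522 0.02   0.1234]
[[0.9, 1.0], [7.0, -2.1], [-3.8, 0.8], [-2.9, 0.3], [-3.6, -1.3], [1.6, 1.7]]
t [0.6497 0.0202 0.1081]
[[-0.8, -0.1], [-0.7, 0.2], [0.5, -0.5], [1.0, 0.2], [-0.0, 0.2]]
s [0.6465 0.0265 0.1257]
[[1.1, -1.0], [-0.7, -0.6], [-0.4, 1.8]]
wt [0.652  0.0201 0.1217]
[[0.8, 0.9], [6.9, -2.0], [-3.8, 0.7], [-3.0, 0.3], [-3.9, -1.3], [1.2, 1.7], [-0.9, -0.4], [-0.5, -0.2], [0.4, -1.3], [1.2, -0.8], [-0.0, -0.8]]
wt [ 0.6536  0.0199  0.121  -0.0032]
[[1.4, 1.4], [6.3, -1.4], [-3.5, 1.1], [-3.2, 0.6], [-4.1, -2.2], [1.1, -0.0], [-0.7, -0.6], [-0.3, -0.4], [0.5, -1.5], [1.2, -0.9], [0.0, -1.0]]
wts [0.6519 0.0202 0.1217]
[[0.7, 0.7], [6.9, -2.2], [-3.9, 0.6], [-3.0, 0.1], [-4.0, -1.4], [1.2, 1.5], [-0.9, -0.3], [-0.5, -0.2], [0.3, -1.3], [1.1, -0.7], [-0.1, -0.8], [1.4, -2.9], [-0.2, -2.4], [-0.1, 0.3]]
wts [ 0.6539  0.02    0.1209 -0.004 ]
[[1.5, 1.4], [6.1, -1.4], [-3.5, 1.0], [-3.3, 0.6], [-4.2, -2.5], [1.1, -0.6], [-0.7, -0.6], [-0.3, -0.5], [0.5, -1.5], [1.2, -1.0], [-0.0, -1.0], [1.1, -2.4], [-0.4, -1.9], [-0.3, 0.9]]
(-47, 79, 48) [0.6001 0.0945 0.0316] [0.0001 0.0019 0.002 ]
(47, 79, 48) [0.6919 0.1033 0.0338] [0.0003 0.0004 0.0002]
(0, -114, 80) [ 0.6636 -0.0922  0.0815] [0.0015 0.0016 0.0015]
```

```bash
sed -i 's/79,48/79,33/g' fit.py; python3 fit.py
```

```text
w [0.6543 0.0206 0.1041]
[[-0.2, 0.2], [0.3, -0.7], [0.0, -0.1], [0.8, 0.3], [-2.8, -1.1], [1.6, 1.4]]
t [0.6529 0.0213 0.0996]
[[-0.4, 0.0], [-0.6, 0.0], [0.5, -0.0], [0.7, 0.4], [-0.3, -0.4]]
s [0.6547 0.0206 0.0939]
[[0.4, -0.2], [-0.4, -0.1], [0.0, 0.4]]
wt [0.6542 0.0207 0.1034]
[[-0.2, 0.1], [0.3, -0.7], [-0.0, -0.1], [0.8, 0.2], [-3.0, -1.1], [1.4, 1.4], [-0.2, -0.2], [-0.4, -0.3], [0.6, -0.4], [0.9, -0.0], [-0.2, -0.8]]
wt [ 0.6546  0.0206  0.1033 -0.0008]
[[-0.1, 0.2], [0.2, -0.6], [0.1, -0.0], [0.7, 0.3], [-3.0, -1.3], [1.4, 0.9], [-0.2, -0.3], [-0.3, -0.3], [0.7, -0.5], [1.0, -0.1], [-0.1, -0.9]]
wts [0.6542 0.0207 0.1031]
[[-0.2, 0.1], [0.3, -0.7], [0.0, -0.1], [0.8, 0.2], [-3.0, -1.1], [1.4, 1.4], [-0.2, -0.3], [-0.4, -0.3], [0.6, -0.4], [0.9, -0.0], [-0.1, -0.8], [0.7, -0.1], [-0.3, 0.1], [-0.1, 0.3]]
wts [ 6.545e-01  2.060e-02  1.030e-01 -6.000e-04]
[[-0.1, 0.2], [0.2, -0.6], [0.1, -0.1], [0.7, 0.3], [-3.0, -1.3], [1.4, 1.0], [-0.2, -0.3], [-0.3, -0.3], [0.7, -0.5], [1.0, -0.1], [-0.1, -0.9], [0.7, 0.0], [-0.3, 0.2], [-0.2, 0.4]]
(-47, 79, 33) [0.6001 0.0945 0.0316] [0.0001 0.0019 0.002 ]
(47, 79, 33) [0.6919 0.1033 0.0338] [0.0003 0.0004 0.0002]
(0, -114, 80) [ 0.6636 -0.0922  0.0815] [0.0015 0.0016 0.0015]
```

```bash
python3 -c "
from h import *
crop('pics/w5.png',400,75,540,300,2.6,'pics/w5f.png')"
```

```text
(no output)
```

View pics/w5f.png

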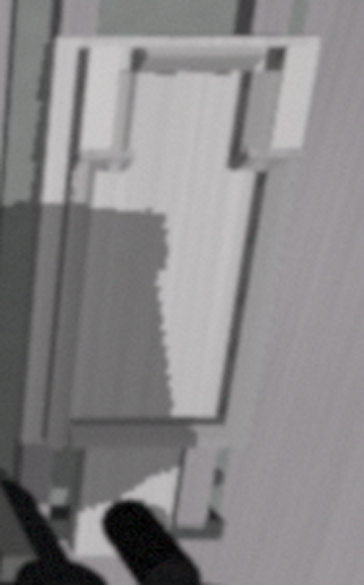

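Run:
```python
from h import *
st(); plan([.6535,.0176,.28],1.672,5,1)
```

```text
5.15 [ 0.5132 -0.0009  0.3687] [-3.1412e+00  2.0000e-04  1.6658e+00] F [-0.32  0.15 -1.88] w 0.0574
[0.001, 0.0283, 0.0177, 0.0, 0.0, -0.07, 1.0]
[0.001, 0.0283, 0.0177, 0.0, 0.0, -0.07, 1.0]
[0.001, 0.0283, 0.0178, 0.0, 0.0, -0.07, 1.0]
[0.0009, 0.0283, 0.0177, 0.0, 0.0, -0.07, 1.0]
[0.0009, 0.0282, 0.0178, 0.0, 0.0, -0.07, 1.0]
end [0.6535 0.0176 0.28  ] [-3.1412e+00  2.0000e-04  1.6719e+00]
```

carry_out --rows '[0.001,0.0283,0.0177,0,0,-0.07,1,0.001,0.0283,0.0177,0,0,-0.07,1,0.001,0.0283,0.0178,0,0,-0.07,1,0.001,0.0283,0.0177,0,0,-0.07,1,0.001,0.0282,0.0178,0,0,-0.07,1,0,0,0,0,0,0,1,0,0,0,0,0,0,1,0,0,0,0,0,0,1]'

```text
clock: 6.15
position: [0.6531, 0.0187, 0.2809]
tool_rot: [3.141, 0.0, 1.673]
force: [-0.1, -0.8, -2.3]
grip_width: 0.0572
```

Run:
```python
from h import *
st(); i=viewer.camera_info('wrist'); im=viewer.grab_frame('wrist');np.savez('w6.npz',**i);cv2.imwrite('pics/w6.png',im[:,:,::-1])
cv2.imwrite('pics/s6.png',viewer.grab_frame('side')[:,:,::-1]);crop('pics/s6.png',140,120,340,270,4,'pics/s6c.png')
st(); plan([.6535,.0176,.25],1.672,2,1)
```

```text
6.15 [0.6531 0.0187 0.2809] [3.1411e+00 2.0000e-04 1.6731e+00] F [-0.05 -0.85 -2.34] w 0.0572
6.25 [0.6532 0.0189 0.2809] [3.1408e+00 3.0000e-04 1.6733e+00] F [-0.01 -0.1  -2.4 ] w 0.0573
[-0.0006, 0.0001, 0.0155, 0.02, 0.01, 0.04, 1.0]
[-0.0007, 0.0, 0.0154, 0.02, 0.01, 0.04, 1.0]
end [0.6535 0.0176 0.25  ] [ 3.1415e+00 -1.0000e-04  1.6719e+00]
```

View pics/w6.png

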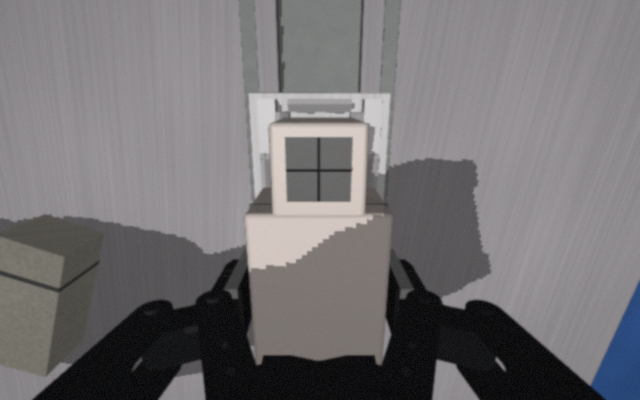

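View pics/s6c.png

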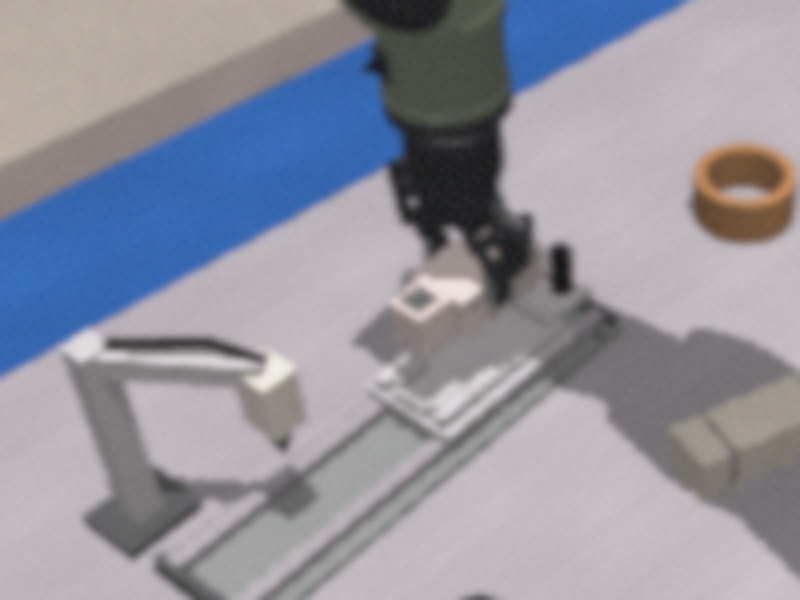

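Run:
```python
from h import *
W=np.load('w6.npz');crop('pics/w6.png',235,80,405,220,4.5,'pics/w6c.png')
a=onz(W,(248.5,94.5),.033);b=onz(W,(390,94),.033);print(a,b,np.linalg.norm(a-b))
y=.102;m=(a+b)/2;print('seat',m-.079*np.array([-np.sin(y),np.cos(y),0]))
# case nose top corners at z = .281-.185+.042
z=.2809-.185+.042
a=onz(W,(271,124),z);b=onz(W,(367,124),z);m=(a+b)/2;c=onz(W,(318.6,169.8),z);print('case',m-.065*np.array([-np.sin(y),np.cos(y),0]),c-.048*np.array([-np.sin(y),np.cos(y),0]))
```

```text
[0.59958308 0.09314062 0.033     ] [0.69228571 0.10309119 0.033     ] 0.09323513359090072
seat [0.65397843 0.01952651 0.033     ]
case [0.65336492 0.02089867 0.1379    ] [0.65317858 0.02158356 0.1379    ]
```

View pics/w6c.png

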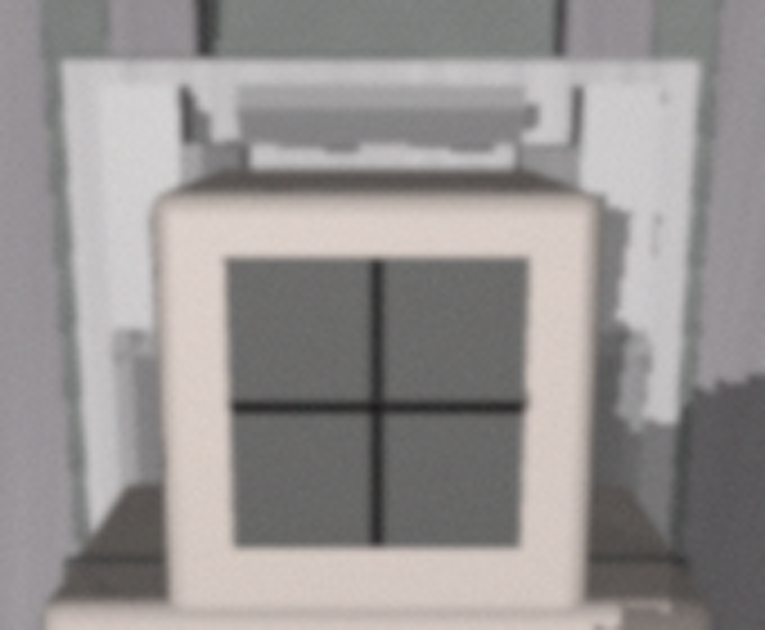

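carry_out --rows '[-0.0006,0.0004,0.014,0,0,0.03,1,-0.0006,0,0.014,0,0,0.03,1,0,0,0.009,0,0,0,1,0,0,0,0,0,0,1,0,0,0,0,0,0,1]'

```text
clock: 6.88
position: [0.654, 0.0181, 0.2434]
tool_rot: [3.141, -0.0, 1.673]
force: [0.5, 0.1, -1.4]
grip_width: 0.0571
```

Run:
```python
from h import *
st(); i=viewer.camera_info('wrist'); im=viewer.grab_frame('wrist');np.savez('w7.npz',**i);cv2.imwrite('pics/w7.png',im[:,:,::-1])
crop('pics/w7.png',235,70,405,220,4.5,'pics/w7c.png')
```

```text
6.875 [0.654  0.0181 0.2434] [ 3.1414 -0.      1.6727] F [ 0.51  0.05 -1.42] w 0.0571
```

View pics/w7c.png

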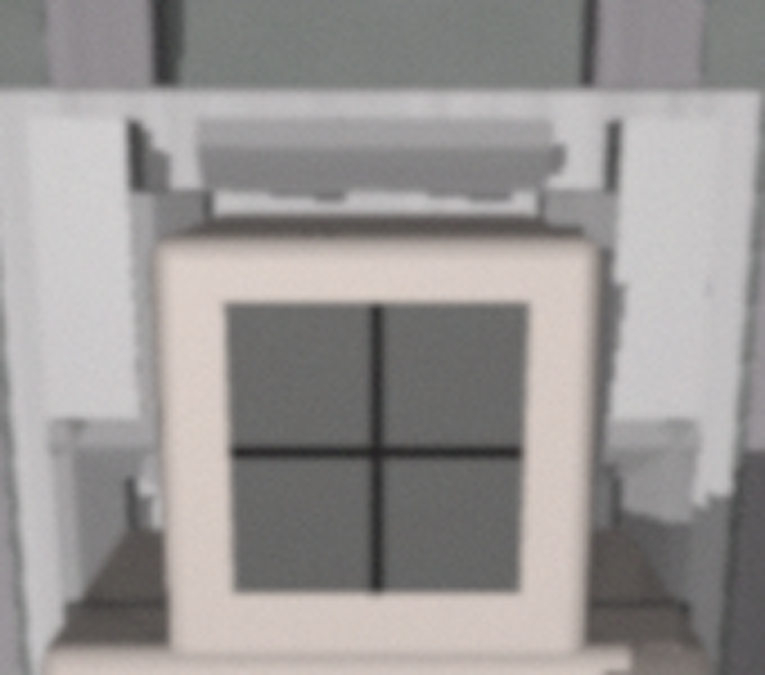

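Laterally the case (x centre 376 in the crop) lines up with the pocket floor (212–540, centre 376). I'll lower it in small steps.

carry_out --rows '[-0.0003,-0.0002,0.006,0,0,0,1,0,0,0.005,0,0,0,1,0,0,0.004,0,0,0,1,0,0,0.003,0,0,0,1,0,0,0,0,0,0,1]'

```text
clock: 7.55
position: [0.6537, 0.0177, 0.2249]
tool_rot: [-3.141, -0.0, 1.673]
force: [-0.1, 0.5, -1.5]
grip_width: 0.0577
```

carry_out --rows '[0,0,0.002,0,0,0,1,0,0,0.002,0,0,0,1,0,0,0.0015,0,0,0,1,0,0,0,0,0,0,1,0,0,0,0,0,0,1]'

```text
clock: 8.18
position: [0.6538, 0.0177, 0.2198]
tool_rot: [3.142, 0.0, 1.672]
force: [-0.0, 0.5, -1.4]
grip_width: 0.0572
```

Run:
```python
from h import *
st(); i=viewer.camera_info('wrist'); im=viewer.grab_frame('wrist');np.savez('w8.npz',**i);cv2.imwrite('pics/w8.png',im[:,:,::-1])
cv2.imwrite('pics/s8.png',viewer.grab_frame('side')[:,:,::-1]);crop('pics/s8.png',200,160,320,250,6,'pics/s8c.png')
```

```text
8.175 [0.6538 0.0177 0.2198] [3.1415 0.     1.6725] F [-0.02  0.49 -1.41] w 0.0572
```

View pics/w8.png

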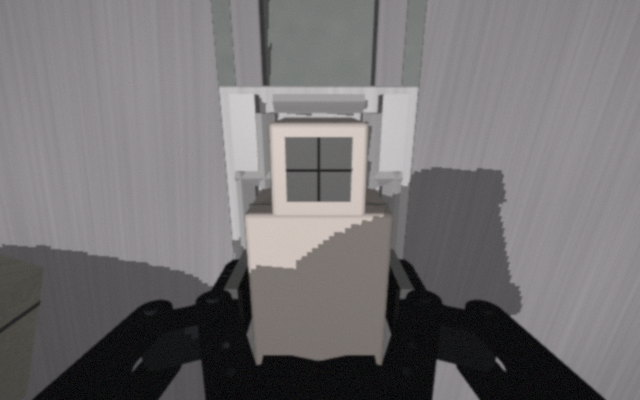

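View pics/s8c.png

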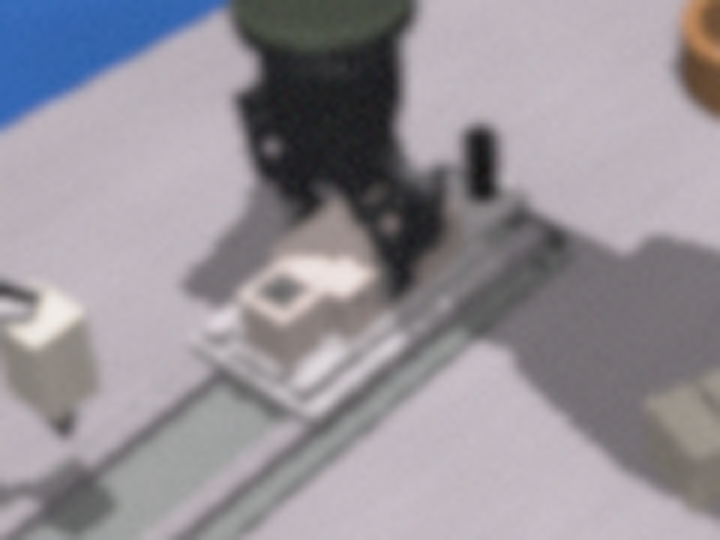

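The case is down in the pocket, close to the floor, with no contact force yet.

carry_out --rows '[0,0,0.001,0,0,0,1,0,0,0,0,0,0,1]'

```text
clock: 8.52
position: [0.6538, 0.0177, 0.219]
tool_rot: [3.141, 0.0, 1.672]
force: [-2.0, -1.5, 4.1]
grip_width: 0.0574
```

carry_out --rows '[0,0,0.0008,0,0,0,1,0,0,0,0,0,0,1]'

```text
clock: 8.78
position: [0.6538, 0.0177, 0.2189]
tool_rot: [3.141, 0.0, 1.672]
force: [-7.9, -1.1, 17.3]
grip_width: 0.0572
```

Floor contact came at TCP z 0.219, as predicted. I'll release.

carry_out --rows '[0,0,-0.0008,0,0,0,1,0,0,0,0,0,0,0,0,0,0,0,0,0,0,0,0,0,0,0,0,0,0,0,0,0,0,0,0]'

```text
clock: 9.4
position: [0.6538, 0.0177, 0.2187]
tool_rot: [3.142, -0.0, 1.673]
force: [-0.4, -0.2, -0.0]
grip_width: 0.0855
```

Run:
```python
from h import *
st(); i=viewer.camera_info('wrist'); im=viewer.grab_frame('wrist');np.savez('w9.npz',**i);cv2.imwrite('pics/w9.png',im[:,:,::-1])
```

```text
9.4 [0.6538 0.0177 0.2187] [ 3.1416e+00 -1.0000e-04  1.6726e+00] F [-0.39 -0.24 -0.02] w 0.0855
```

View pics/w9.png

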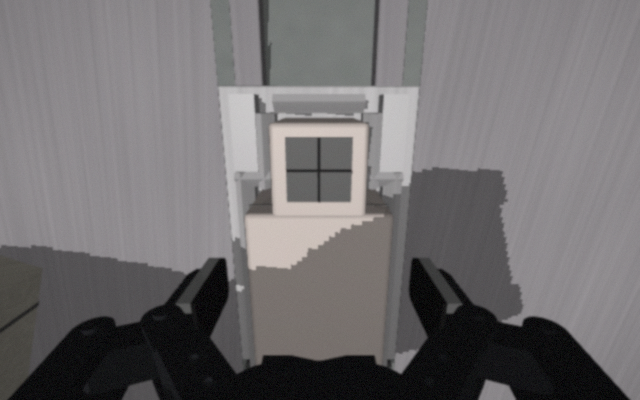

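The case is released and sits level in the pocket, with the panel at (319,170). I'll rise to about 0.27, check the seating and measure the head tip.

carry_out --rows '[0,0,-0.015,0,0,0,0,0,0,-0.02,0,0,0,0,0,0,-0.017,0,0,0,0,0,0,0,0,0,0,0,0,0,0,0,0,0,0]'

```text
clock: 10.07
position: [0.6536, 0.0176, 0.2706]
tool_rot: [-3.141, 0.0, 1.673]
force: [0.2, -0.8, 0.6]
grip_width: 0.0853
```

Run:
```python
from h import *
st(); i=viewer.camera_info('wrist'); im=viewer.grab_frame('wrist');np.savez('w10.npz',**i);cv2.imwrite('pics/w10.png',im[:,:,::-1])
cv2.imwrite('pics/s10.png',viewer.grab_frame('side')[:,:,::-1]);crop('pics/s10.png',190,190,270,250,8,'pics/s10c.png')
st()
```

```text
10.075 [0.6536 0.0176 0.2706] [-3.1414e+00  1.0000e-04  1.6725e+00] F [ 0.24 -0.85  0.58] w 0.0853
10.175 [0.6536 0.0177 0.2701] [-3.1407e+00 -1.0000e-04  1.6726e+00] F [0.08 0.23 0.23] w 0.0855
```

View pics/w10.png

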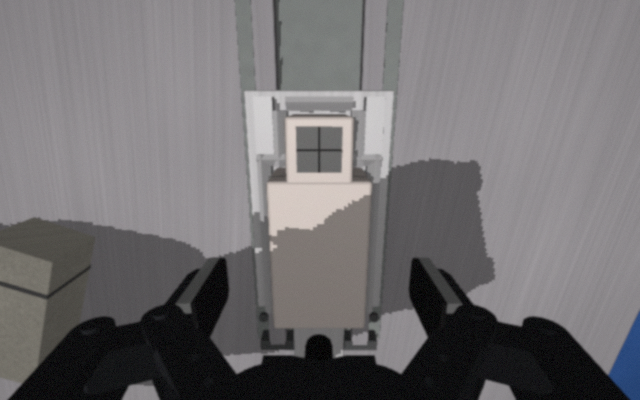

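View pics/s10c.png

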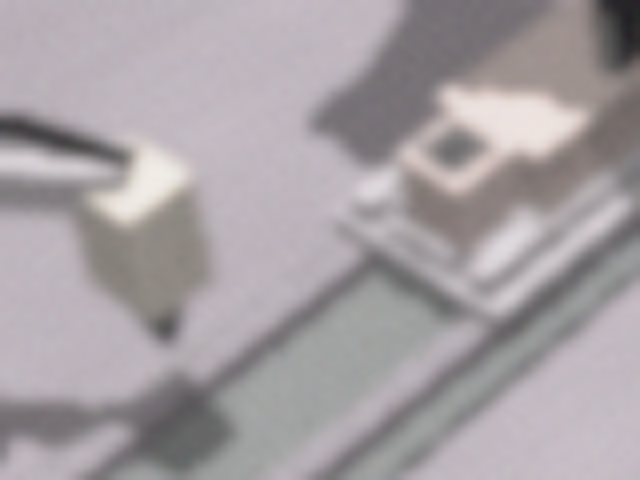

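The case is seated: the panel is at (319,151) and the case lies symmetric in the pocket. The wrist view doesn't show the head, so I'll view the tip from the robot's side.

Run:
```python
from h import *
st(); plan([.51,.13,.30],1.672,5,0)
W=np.load('w10.npz');z=.076
print('mark',onz(W,(319.3,150.5),z)); y=.102
print('seat from mark',onz(W,(319.3,150.5),z)-.048*np.array([-np.sin(y),np.cos(y),0]))
a=onz(W,(245,92),.033);b=onz(W,(394,92),.033);m=(a+b)/2;print('seat',m-.079*np.array([-np.sin(y),np.cos(y),0]),np.arctan2(*(b-a)[1::-1]),np.linalg.norm(a-b))
```

```text
10.175 [0.6536 0.0177 0.2701] [-3.1407e+00 -1.0000e-04  1.6726e+00] F [0.08 0.23 0.23] w 0.0855
[0.0253, -0.0263, -0.0059, -0.01, 0.0, 0.01, 0.0]
[0.0253, -0.0263, -0.006, -0.01, 0.0, 0.01, 0.0]
[0.0252, -0.0263, -0.006, -0.01, 0.0, 0.01, 0.0]
[0.0253, -0.0263, -0.0059, -0.01, 0.0, 0.01, 0.0]
[0.0252, -0.0263, -0.006, -0.01, 0.0, 0.01, 0.0]
end [0.51 0.13 0.3 ] [-3.1416e+00 -1.0000e-04  1.6717e+00]
mark [0.64925356 0.06787935 0.076     ]
seat from mark [0.65414108 0.02012883 0.076     ]
seat [0.65443161 0.01950774 0.033     ] 0.10293905934057386 0.09335573091130786
```

carry_out --rows '[0.005,-0.04,-0.012,0,0,0,0,0.025,-0.035,-0.012,0,0,0,0,0.032,-0.03,-0.006,0,0,0,0,0.032,-0.0165,0,0,0,0,0,0.032,-0.01,0,0,0,0,0,0,0,0,0,0,0,0,0,0,0,0,0,0,0,0,0,0,0,0,0,0]'

```text
clock: 11.18
position: [0.5105, 0.1288, 0.3005]
tool_rot: [-3.141, 0.0, 1.671]
force: [0.3, 0.4, -0.2]
grip_width: 0.085
```

Run:
```python
from h import *
st(); i=viewer.camera_info('wrist'); im=viewer.grab_frame('wrist');np.savez('w11.npz',**i);cv2.imwrite('pics/w11.png',im[:,:,::-1])
print(proj(i,[.636,.215,.088]))
```

```text
11.175 [0.5105 0.1288 0.3005] [-3.1412e+00  3.0000e-04  1.6712e+00] F [ 0.27  0.39 -0.21] w 0.085
[557.65906784 105.22278193]
```

View pics/w11.png

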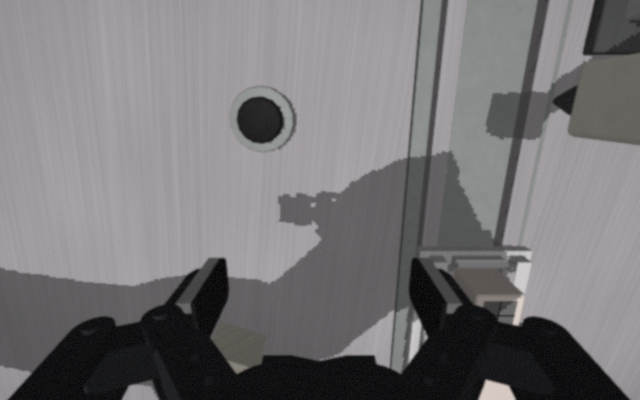

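The stylus tip shows at about (553,101), the button top at (261,120). I'll enlarge.

Run:
```python
from h import *
a=cv2.imread('pics/w11.png')
c1=cv2.resize(a[75:130,530:600],None,fx=8,fy=8,interpolation=cv2.INTER_CUBIC)
cv2.imwrite('pics/w11c.png',c1)
```

```text
(no output)
```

View pics/w11c.png

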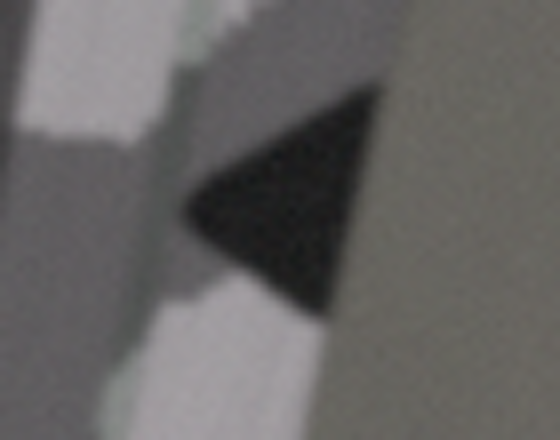

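Run:
```python
from h import *
W=np.load('w11.npz');S=viewer.camera_info('side');T=viewer.camera_info('top')
uv=(530+184/8-.44,75+210/8-.44)
print('plane',onz(W,uv,.088),onz(S,(190+167/8-.44,190+342/8-.44),.088))
print(tri([(W,uv),(S,(190+167/8-.44,190+342/8-.44))]))
p=onz(W,uv,.088);y=.102;u=np.array([-np.sin(y),np.cos(y),0]);n=np.array([np.cos(y),np.sin(y),0])
for m in ([.6492,.0679,0],): d=p-np.array(m);print('along',d@u,'across',d@n)
print('btn',tri([(W,(261.5,119.5)),(T,(160+259/3.3-.35,110+348/3.3-.35)),(S,(140+359/3-.33,120+460/3-.33))]),onz(W,(261.5,119.5),.022))
st();print(plan([.6655,-.0925,.30],1.672,5,.5))
```

```text
plane [0.63240956 0.21698593 0.088     ] [0.63642607 0.21664144 0.088     ]
(array([0.63313217, 0.21729535, 0.08955164]), [np.float64(0.0015316010313138483), np.float64(0.0015316010313140484)])
along 0.1500207104616529 across -0.0015227580895151773
btn (array([0.45929769, 0.18406143, 0.01825895]), [np.float64(0.0021348643006739035), np.float64(0.0016439776471332238), np.float64(0.0012151657218114507)]) [0.46096307 0.18620215 0.022     ]
11.225 [0.5104 0.1288 0.3005] [-3.1413e+00  2.0000e-04  1.6712e+00] F [-0.27  0.63  0.53] w 0.0856
[-0.0472, 0.0264, 0.0001, 0.0, 0.0, -0.01, 0.5]
[-0.0471, 0.0264, 0.0001, 0.0, 0.0, -0.01, 0.5]
[-0.0472, 0.0264, 0.0001, 0.0, 0.0, -0.01, 0.5]
[-0.0472, 0.0264, 0.0001, 0.0, 0.0, -0.01, 0.5]
[-0.0471, 0.0264, 0.0001, 0.0, 0.0, -0.01, 0.5]
end [ 0.6655 -0.0925  0.3   ] [-3.1413e+00  2.0000e-04  1.6721e+00]
None
```

carry_out --rows '[-0.0472,0.0264,0,0,0,0,0,-0.0471,0.0264,0,0,0,0,0,-0.0472,0.0264,0,0,0,0,0,-0.0472,0.0264,0,0,0,0,0,-0.0471,0.0264,0,0,0,0,0,0,0,0,0,0,0,0,0,0,0,0,0,0,0]'

```text
clock: 12.1
position: [0.6652, -0.0918, 0.3002]
tool_rot: [-3.141, -0.001, 1.672]
force: [-0.2, 0.2, -0.8]
grip_width: 0.0851
```

Run:
```python
from h import *
st(); i=viewer.camera_info('wrist'); im=viewer.grab_frame('wrist');np.savez('w12.npz',**i);cv2.imwrite('pics/w12.png',im[:,:,::-1]); plan([.6655,-.0925,.225],1.672,3,0)
print(proj(i,[.6655,-.0925,.08]))
```

```text
12.1 [ 0.6652 -0.0918  0.3002] [-3.1409e+00 -6.0000e-04  1.6718e+00] F [-0.17  0.16 -0.75] w 0.0851
[-0.0005, 0.0001, 0.0252, -0.01, -0.01, 0.02, 0.0]
[-0.0005, 0.0001, 0.0252, -0.01, -0.01, 0.02, 0.0]
[-0.0005, 0.0001, 0.0251, -0.01, -0.01, 0.02, 0.0]
end [ 0.6655 -0.0925  0.225 ] [ 3.1415e+00 -1.0000e-04  1.6719e+00]
[318.43863034 223.84528732]
```

View pics/w12.png

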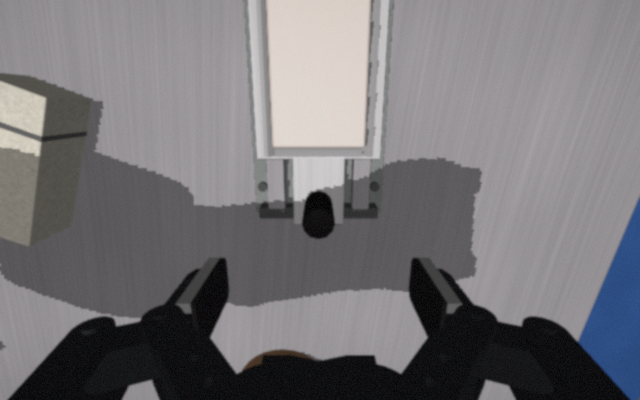

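The post top is at (318,222), where it was predicted. I'll descend and grip it.

carry_out --rows '[-0.0005,0,0.027,0,0,0,0,-0.0005,0,0.027,0,0,0,0,0,0,0.021,0,0,0,0,0,0,0,0,0,0,0]'

```text
clock: 12.65
position: [0.665, -0.0919, 0.2245]
tool_rot: [-3.139, -0.001, 1.673]
force: [-0.4, -1.2, 1.0]
grip_width: 0.0853
```

carry_out --rows '[0,0,0,0,0,0,1,0,0,0,0,0,0,1,0,0,0,0,0,0,1,0,0,0,0,0,0,1,0,0,0,0,0,0,1,0,0,0,0,0,0,1]' --squeeze 25

```text
clock: 13.4
position: [0.6651, -0.0926, 0.2263]
tool_rot: [-3.141, 0.0, 1.672]
force: [-8.2, -0.6, 10.5]
grip_width: 0.0212
```

carry_out --rows '[0.004,0,0,0,0,0,1,0.008,0,0,0,0,0,1,0.012,0,0,0,0,0,1,0.012,0,0,0,0,0,1,0.012,0,0,0,0,0,1,0.012,0,0,0,0,0,1,0.008,0,0,0,0,0,1,0.004,0,0,0,0,0,1]'

```text
clock: 14.4
position: [0.6578, -0.0208, 0.2262]
tool_rot: [-3.141, 0.001, 1.673]
force: [-6.8, -2.3, 9.4]
grip_width: 0.0215
```

carry_out --rows '[0.004,0,0,0,0,0,1,0.008,0,0,0,0,0,1,0.012,0,0,0,0,0,1,0.012,0,0,0,0,0,1,0.012,0,0,0,0,0,1,0.01,0,0,0,0,0,1,0.007,0,0,0,0,0,1,0.003,0,0,0,0,0,1]'

```text
clock: 15.4
position: [0.651, 0.047, 0.2263]
tool_rot: [-3.141, 0.001, 1.673]
force: [-5.8, -2.3, 9.5]
grip_width: 0.021
```

carry_out --rows '[0,0,0,0,0,0,1,0,0,0,0,0,0,1]'

```text
clock: 15.65
position: [0.651, 0.0471, 0.2263]
tool_rot: [-3.141, -0.0, 1.673]
force: [-7.5, 1.0, 9.3]
grip_width: 0.0213
```

Run:
```python
from h import *
st(); i=viewer.camera_info('wrist'); im=viewer.grab_frame('wrist');np.savez('w13.npz',**i);cv2.imwrite('pics/w13.png',im[:,:,::-1])
cv2.imwrite('pics/s13.png',viewer.grab_frame('side')[:,:,::-1]);crop('pics/s13.png',190,190,270,250,8,'pics/s13c.png')
```

```text
15.65 [0.651  0.0471 0.2263] [-3.1409e+00 -2.0000e-04  1.6727e+00] F [-7.49  0.99  9.3 ] w 0.0213
```

View pics/w13.png

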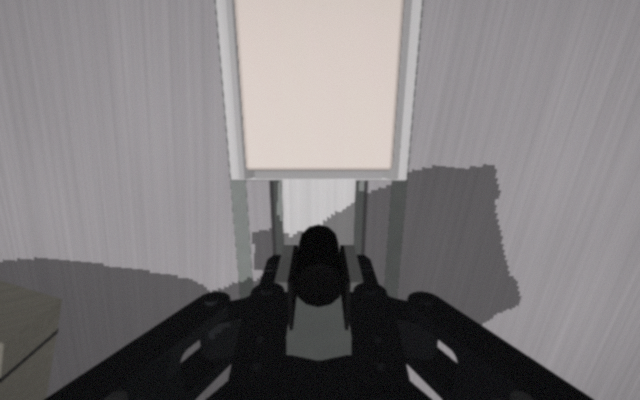

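View pics/s13c.png

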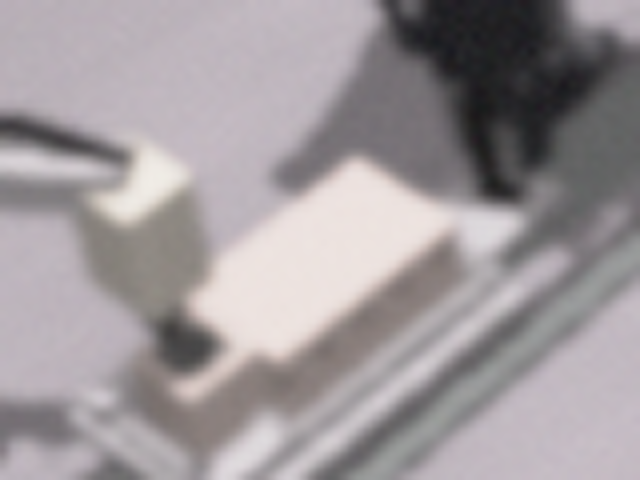

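Run:
```python
from h import *
S=viewer.camera_info('side')
f=lambda p:(proj(S,p)-[190,190]+.44)*8
print(f([.6349,.2076,.076]),f([.6333,.2172,.076]),'tip',f([.633,.217,.088]))
print(f([.6492,.0679,.076]))
```

```text
[194.37448113 352.56007401] [175.94559118 368.35727504] tip [171.63822964 347.25023049]
[457.07032168 150.25238953]
```

carry_out --rows '[0.003,0,0,0,0,0,1,0.004,0,0,0,0,0,1,0.0025,0,0,0,0,0,1,0,0,0,0,0,0,1,0,0,0,0,0,0,1]'

```text
clock: 16.38
position: [0.65, 0.0563, 0.2263]
tool_rot: [-3.141, 0.0, 1.673]
force: [-5.9, 0.0, 9.5]
grip_width: 0.021
```

Run:
```python
from h import *
st()
cv2.imwrite('pics/s14.png',viewer.grab_frame('side')[:,:,::-1]);crop('pics/s14.png',190,190,270,250,8,'pics/s14c.png')
```

```text
16.375 [0.65   0.0563 0.2263] [-3.1408e+00  1.0000e-04  1.6726e+00] F [-5.88  0.01  9.5 ] w 0.021
```

View pics/s14c.png

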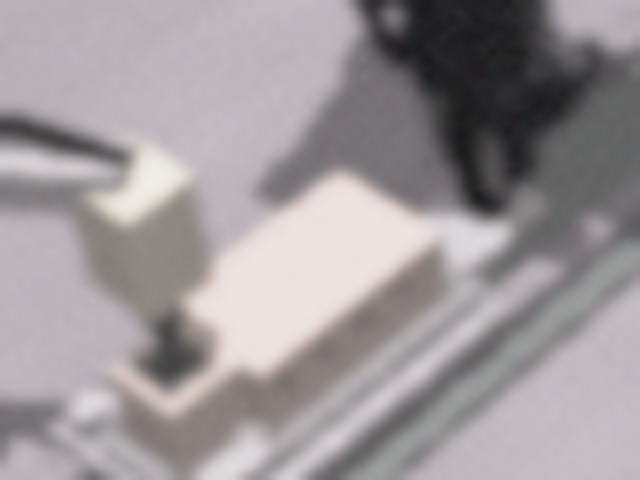

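The panel now stands beneath the stylus (panel centre about (173,363) in the crop, tip at (168,340), consistent with the 12 mm gap). I'll let go of the post, rise and check from the robot's side.

carry_out --rows '[0,0,0,0,0,0,0,0,0,0,0,0,0,0,0,0,0,0,0,0,0,0,0,0,0,0,0,0,0,0,-0.02,0,0,0,0,0,0,-0.03,0,0,0,0,0,0,-0.025,0,0,0,0]'

```text
clock: 17.3
position: [0.6505, 0.0563, 0.3032]
tool_rot: [3.14, -0.0, 1.673]
force: [-1.0, 0.0, 0.5]
grip_width: 0.0853
```

Run:
```python
from h import *
st(); plan([.51,.13,.30],1.672,5,0)
```

```text
17.3 [0.6505 0.0563 0.3032] [ 3.1402e+00 -1.0000e-04  1.6725e+00] F [-0.99  0.01  0.46] w 0.0853
[0.0175, -0.0265, 0.0006, 0.02, 0.0, 0.01, 0.0]
[0.0175, -0.0264, 0.0006, 0.02, 0.0, 0.01, 0.0]
[0.0175, -0.0265, 0.0006, 0.02, 0.0, 0.01, 0.0]
[0.0175, -0.0264, 0.0007, 0.02, 0.0, 0.01, 0.0]
[0.0176, -0.0265, 0.0007, 0.02, 0.0, 0.01, 0.0]
end [0.51 0.13 0.3 ] [-3.1413e+00 -1.0000e-04  1.6717e+00]
```

carry_out --rows '[0.002,-0.04,0,0,0,0,1,0.012,-0.04,0,0,0,0,1,0.025,-0.03,0,0,0,0,1,0.025,-0.015,0,0,0,0,1,0.022,-0.004,0.002,0,0,0,1,0,0,0,0,0,0,1,0,0,0,0,0,0,1,0,0,0,0,0,0,1]'

```text
clock: 18.3
position: [0.5136, 0.1279, 0.299]
tool_rot: [3.141, 0.0, 1.671]
force: [1.0, 0.3, -1.3]
grip_width: -0.0
```

Run:
```python
from h import *
st(); i=viewer.camera_info('wrist'); im=viewer.grab_frame('wrist');np.savez('w15.npz',**i);cv2.imwrite('pics/w15.png',im[:,:,::-1])
crop('pics/w15.png',490,60,620,150,6,'pics/w15c.png')
```

```text
18.3 [0.5136 0.1279 0.299 ] [3.1412e+00 2.0000e-04 1.6714e+00] F [ 0.98  0.25 -1.33] w -0.0
```

View pics/w15.png

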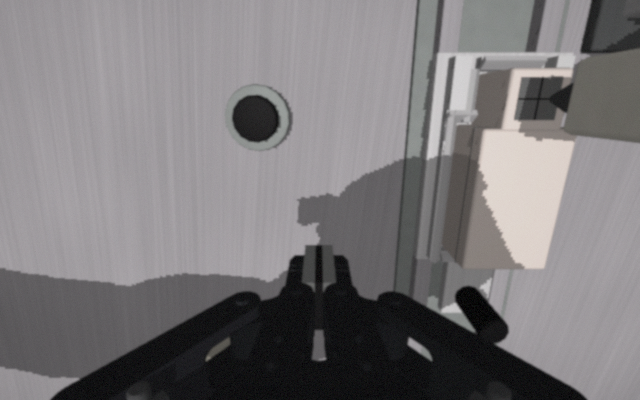

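View pics/w15c.png

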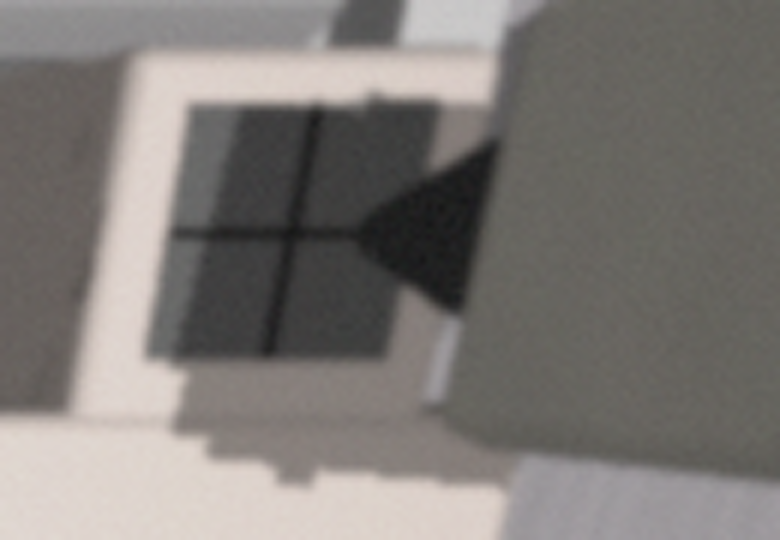

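Run:
```python
from h import *
W=np.load('w15.npz');w=lambda u,v:(490+u/6-.42,60+v/6-.42)
m=onz(W,w(293,235),.076);t=onz(W,w(360,234),.088);d=t-m
y=.102;print(m,t,'along',-np.sin(y)*d[0]+np.cos(y)*d[1],'across',np.cos(y)*d[0]+np.sin(y)*d[1])
T=viewer.camera_info('top');S=viewer.camera_info('side')
W1=np.load('w11.npz')
for uv in [(256,118.5)]: print('btn',onz(W,uv,.022),tri([(W,uv),(T,(160+259/3.3-.35,110+348/3.3-.35))]),tri([(W,uv),(S,(140+359/3-.33,120+460/3-.33))]))
b=[.4595,.1845]; plan([b[0],b[1],.215],1.672,5,1)
```

```text
[0.63458587 0.21731941 0.076     ] [0.63266843 0.21705486 0.088     ] along -6.793042742436433e-05 across -0.0019344150159616704
btn [0.46027884 0.18579264 0.022     ] (array([0.45852001, 0.18480666, 0.01120325]), [np.float64(0.00038553878427746875), np.float64(0.00038553878427749467)]) (array([0.45939694, 0.1846145 , 0.01990939]), [np.float64(0.0011425775749344192), np.float64(0.0011425775749344359)])
[0.0123, -0.0096, 0.0168, 0.0, 0.0, -0.01, 1.0]
[0.0123, -0.0096, 0.0168, 0.0, 0.0, -0.01, 1.0]
[0.0123, -0.0096, 0.0168, 0.0, 0.0, -0.01, 1.0]
[0.0124, -0.0096, 0.0167, 0.0, 0.0, -0.01, 1.0]
[0.0123, -0.0097, 0.0168, 0.0, 0.0, -0.01, 1.0]
end [0.4595 0.1845 0.215 ] [3.1414e+00 2.0000e-04 1.6724e+00]
```

Panel against tip: 0 mm along the track and about 2 mm across, which is within tolerance. Now the button at (0.4595, 0.185).

carry_out --rows '[0.0123,-0.0096,0.0168,0,0,0,1,0.0123,-0.0096,0.0168,0,0,0,1,0.0123,-0.0096,0.0168,0,0,0,1,0.0124,-0.0096,0.0167,0,0,0,1,0.0123,-0.0097,0.0168,0,0,0,1,0,0,0,0,0,0,1,0,0,0,0,0,0,1]'

```text
clock: 19.23
position: [0.4598, 0.1846, 0.2153]
tool_rot: [3.141, 0.0, 1.672]
force: [0.8, -0.6, 0.0]
grip_width: -0.0002
```

Run:
```python
from h import *
st(); im=viewer.grab_frame('wrist');cv2.imwrite('pics/w16.png',im[:,:,::-1])
```

```text
19.225 [0.4598 0.1846 0.2153] [3.1410e+00 1.0000e-04 1.6719e+00] F [ 0.82 -0.65  0.02] w -0.0002
```

View pics/w16.png

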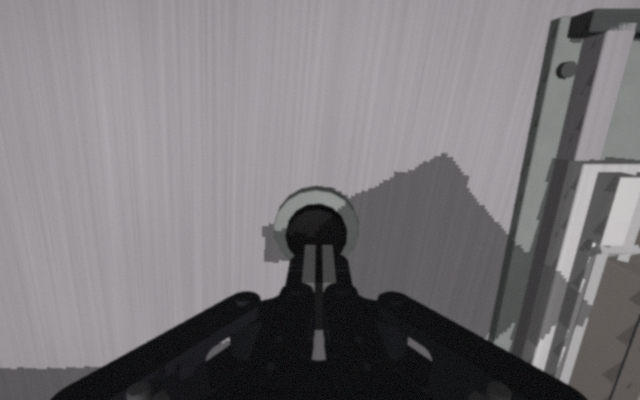

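The button is right under the closed fingertips (button centre (317,234)). I'll press down.

carry_out --rows '[0,0,0.01,0,0,0,1,0,0,0.008,0,0,0,1,0,0,0.004,0,0,0,1,0,0,0.002,0,0,0,1]'

```text
clock: 19.77
position: [0.4592, 0.1849, 0.1905]
tool_rot: [-3.141, 0.001, 1.672]
force: [0.5, -2.5, 4.7]
grip_width: 0.0001
```

carry_out --rows '[0,0,0.0015,0,0,0,1,0,0,0.0012,0,0,0,1,0,0,0,0,0,0,1]'

```text
clock: 20.15
position: [0.4591, 0.1849, 0.189]
tool_rot: [3.141, 0.001, 1.672]
force: [-5.5, -5.1, 28.7]
grip_width: 0.0001
```

The button bottomed out at TCP z 0.189 with 29 N. I'll let it up and go clear.

carry_out --rows '[0,0,-0.004,0,0,0,1,0,0,-0.008,0,0,0,1,0,0,-0.02,0,0,0,1,0,0,-0.04,0,0,0,1,0.012,0,-0.04,0,0,0,1,0,0.04,0,0,0,0,1,0,0,0,0,0,0,1,0,0,0,0,0,0,1]'

```text
clock: 21.15
position: [0.4973, 0.2011, 0.3]
tool_rot: [-3.141, -0.0, 1.673]
force: [0.0, 0.3, 0.1]
grip_width: 0.0
```

Run:
```python
from h import *
st(); i=viewer.camera_info('wrist'); im=viewer.grab_frame('wrist');np.savez('w17.npz',**i);cv2.imwrite('pics/w17.png',im[:,:,::-1])
cv2.imwrite('pics/t17.png',viewer.grab_frame('top')[:,:,::-1])
crop('pics/w17.png',430,60,640,200,3.8,'pics/w17c.png')
crop('pics/t17.png',160,110,400,250,3.3,'pics/t17c.png')
```

```text
21.15 [0.4973 0.2011 0.3   ] [-3.1408e+00 -1.0000e-04  1.6728e+00] F [0.04 0.3  0.09] w 0.0
```

View pics/w17.png

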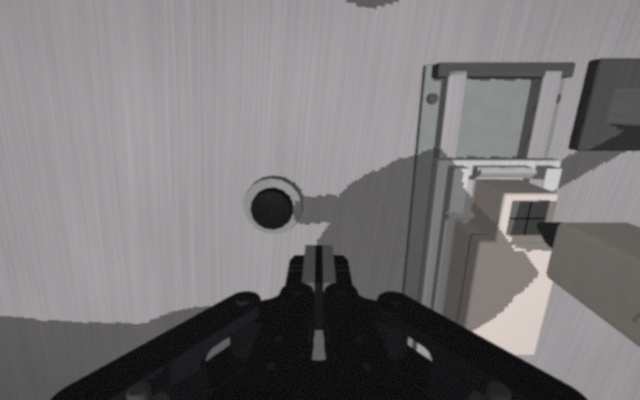

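View pics/t17c.png

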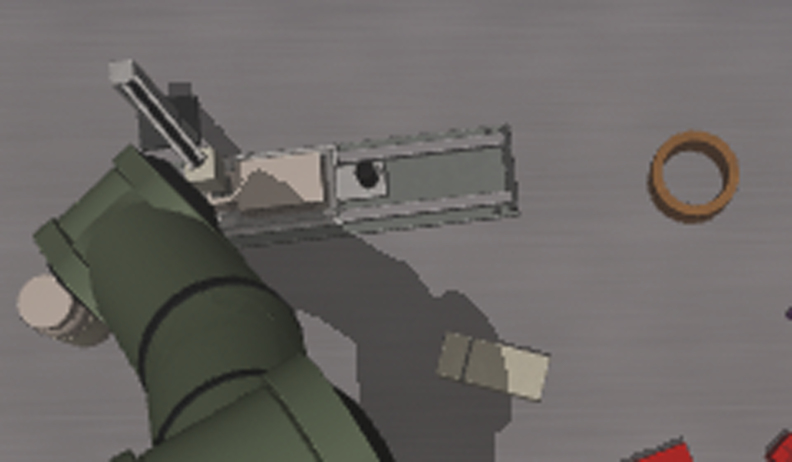

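Run:
```python
from h import *
crop('pics/w17.png',490,180,590,260,7,'pics/w17d.png')
```

```text
(no output)
```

View pics/w17d.png

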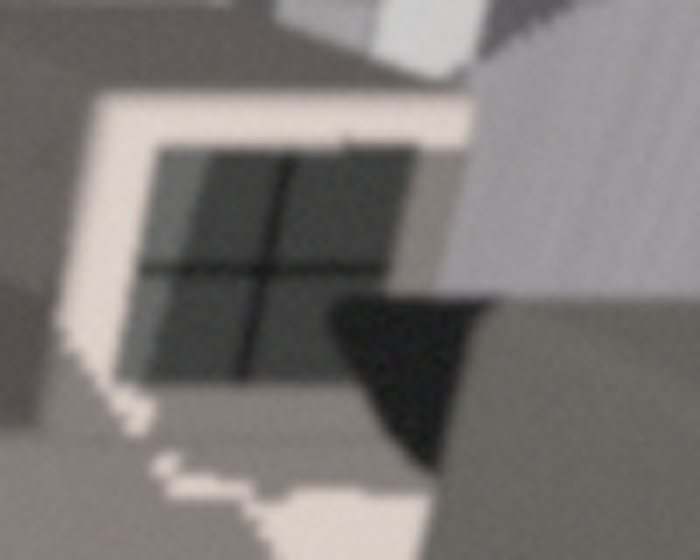

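Run:
```python
from h import *
W=np.load('w17.npz');w=lambda u,v:(490+u/7-.43,180+v/7-.43)
m=onz(W,w(266,268),.076);t=onz(W,w(332,308),.088);print(m,t,t-m)
st(); bot.job_done()
```

```text
[0.63478035 0.21723619 0.076     ] [0.6327867 0.2177155 0.088    ] [-0.00199365  0.00047931  0.012     ]
21.25 [0.4971 0.2011 0.3   ] [-3.1408e+00  1.0000e-04  1.6730e+00] F [ 0.5  -0.18  0.49] w -0.0004
the job is handed in; nothing more can be done
```

The case is in the nest, the nest is at the marking position, and the trigger was pressed and released. I handed the job in at 21 s; it gives no verdict.

- **Case:** I gripped the white case by its body and lowered it into the pocket until it touched the floor, at the expected height. Then I let go. The wrist view afterwards put it within about 1 mm of the pocket centre and square.
- **Nest:** I took the post and slid the nest 150 mm, then let go.
- **Panel under the tip:** The last check, after the trigger press, puts the panel about 2 mm from the tip across the track and 0.5 mm along it. The limit is 6 mm.
- **Trigger:** I pressed it only after checking the panel's position, until it bottomed out at 29 N, then lifted off. I judged it up again by eye in the wrist picture, not by measurement.
- **Bystanders:** The carton and tape roll show no movement in the top view. The jar is partly hidden by the arm there, and its visible part stands where it was. The arm ended clear of everything, with a force reading under 1 N.

Two readings disagreed by a few millimetres:
- **Tip across the track:** The side view placed it about 4 mm off the wrist view; I used the wrist value.
- **Button height:** It came out at 11 to 20 mm against the given 22 mm, but contact came close to the given height.

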